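# Stir the polishing beads and fit the strainer lid

## Task

Take the wooden-handled rod from its block, stir the ceramic beads round and round in the open tin with it, among them near the tin's floor, until every bead has clearly left the place where it lay, and put the rod back all the way into its block. Then pick up the two nested lids together by the inner lid's stem, lower them onto the tin without dropping them, let go of the stem, and take the outer lid alone by its collar straight up until its rim is well clear above the top of the stem, leaving the inner lid seated level on the tin and all the beads inside. Finish while still holding the outer lid, level and still, up over the tin; leave the other things on the bench where they are.

Things in the scene. Friction and masses are not known exactly. Their poses are not given: they have to be found in the camera images.
- tin: open round steel tin, fixed to the bench: outer diameter 124 mm, height 80 mm, wall 4 mm, floor 5 mm thick. Origin: centre of its underside, at bench level; z up. It never moves during the job.
- block: wooden block 80 x 80 x 90 mm high, fixed, with one vertical through hole of 16 mm diameter (with a 3 mm chamfer) in the centre of its top, in which the rod hangs by its handle. Origin: centre of its underside, z up.
- rod: stirring rod hanging upright in the block, 135 mm long, about 70 g: steel shaft 10 mm thick and 85 mm long under a round wooden handle 24 mm thick and 50 mm long, whose flat shoulder rests on the block's top. Origin: centre of the shaft's lower tip; z along the rod to the handle (handle z = 85 to 135 mm). In the block the origin is 5 mm above the bench.
- inner_lid: inner lid, the lower of two nested aluminium lids, about 220 g, plug-down on the bench: disc 128 mm wide over a plug 104 mm wide that drops into the tin (6 mm play), with a stem 20 mm thick up through the outer lid. Origin: centre of the plug's underside, z up: plug z = 0-8 mm, disc 8-13 mm, stem to 81 mm. Seated, its origin is 72 mm above the tin's.
- outer_lid: outer lid, aluminium, about 180 g, resting loose on the inner lid (3-5 mm play), which carries it: plate 144 mm wide with a skirt and, round its 30 mm hole, a round collar 40 mm wide outside. Origin: centre of the skirt's lower edge, z up: skirt z = 0-8 mm, plate 8-12 mm, collar 12-40 mm. Nested, it is 5 mm above the inner lid's origin and the stem stands 36 mm out of the collar.
- bead0: white ceramic polishing bead, one of five alike in the tin: cylinder 20 mm in diameter, 18 mm high, at the start standing on the tin's floor about 28 mm from the tin's axis; slides, rolls and tips freely. Origin: centre of one flat end (the lower one at the start). Mass about 20 g.
- bead1: white ceramic polishing bead, one of five alike in the tin: cylinder 20 mm in diameter, 18 mm high, at the start standing on the tin's floor about 28 mm from the tin's axis; slides, rolls and tips freely. Origin: centre of one flat end (the lower one at the start). Mass about 20 g.
- bead2: white ceramic polishing bead, one of five alike in the tin: cylinder 20 mm in diameter, 18 mm high, at the start standing on the tin's floor about 28 mm from the tin's axis; slides, rolls and tips freely. Origin: centre of one flat end (the lower one at the start). Mass about 20 g.
- bead3: white ceramic polishing bead, one of five alike in the tin: cylinder 20 mm in diameter, 18 mm high, at the start standing on the tin's floor about 28 mm from the tin's axis; slides, rolls and tips freely. Origin: centre of one flat end (the lower one at the start). Mass about 20 g.
- bead4: white ceramic polishing bead, one of five alike in the tin: cylinder 20 mm in diameter, 18 mm high, at the start standing on the tin's floor about 28 mm from the tin's axis; slides, rolls and tips freely. Origin: centre of one flat end (the lower one at the start). Mass about 20 g.
- sanding_block: bystander: yellow sanding block 70 x 45 x 30 mm lying flat. Origin: centre of its underside.
- brush: bystander: paint brush lying flat, about 200 mm long and under 30 mm high. Origin: under its middle; x along it.
- tape_roll: bystander: paper tape roll 84 mm in diameter, 24 mm high, lying flat. Origin: centre of its underside.
- jar: bystander: closed amber glass jar 56 mm in diameter, 60 mm high. Origin: centre of its underside.
- screwdriver: bystander: screwdriver lying flat, about 200 mm long and under 35 mm high. Origin: under its middle; x along it.
Things that resemble listed ones, but are neither listed nor needed, are in the scene too. What is shaped like the outer_lid but black or turquoise is not meant.

How it is judged:
By the outcome, as a careful person would: the job done as asked, in the order asked, and still so for the second after the job is handed in, while the arm keeps its last pose, push and grip.
It also fails if it takes over 72 s, if anything falls off the work surface, if the arm or the gripper's body presses on something with over 40 N, if the wrist force passes 120 N, or if a joint passes its speed limit or range.

## Robot

A 6-joint arm with a two-finger parallel gripper is mounted at the origin on the work surface. World frame = base frame: x ahead of the robot, y to its left, z up, the work surface at z = 0. Lengths are in mm, angles in rad, forces in N, time in s.
With the tool pointing down it reaches from about 275 to 750 mm from the base axis. Payload 10.2 kg.
Tool frame: the origin (TCP) lies between the finger pads; the fingertips stand 19 mm ahead of it and the grasp point (between the pads) is the TCP; z points along the fingers, y is the line along which they close (so a half turn about z gives the same grasp; the last joint's range is limited). The gripper opens to 85 mm and grips with 20 to 120 N. Pads are 22 mm wide; open, the fingers measure 114 mm over their backs; the gripper's body (76 mm by 85 mm) begins 54 mm behind the grasp point. The pads swing forward as they close: fully open they stand 13 mm farther back than shut.
Start: joints at [-1.558, 0.313, 1.498, -0, 1.331, -0.223], TCP at [122.637, -510.482, 250.294] pointing down, gripper open.
Joint ranges: [-2.94, 2.94], [-0.97, 2.17], [0.19, 2.56], [-1.23, 4.37], [0.02, 3.11], [-2.88, 2.88]. Speed limits (rad/s): [2.39, 2.39, 3.01, 3.14, 3.14, 3.14].

## Interface

Orientations are given as a unit quaternion [w, x, y, z].
In Python, from rig import sense, capture, finish_job gives the robot as it stands. The module is installed in compiled form; this text tells all that it offers.
- The arm moves only by the tool move_arm, never from a script. Its argument "moves" is a list of rows, each an object with "turn": the turn, a rotation vector about the tool's x, y, z in rad, a list of three; "translation": the shift along the tool's x, y, z in mm, a list of three; "hand": the opening, from 0 (shut) to 1 (fully open). In form: [{"turn": [wx, wy, wz], "translation": [x, y, z], "hand": hand}, ...]. A call has 1 to 10 rows; each row shifts and turns the commanded pose from where the row before left it, along the tool's axes as they then stand; what a row does not reach is not made up. A row lasts 1/12 s, in which the tool goes at most 41.7 mm and 7.16 degrees, less where a joint would pass 70% of its speed; a pose out of reach is approached as far as the arm can. A call with a gripper value outside its range is refused whole. The fingers move at their own pace and stop on an object; "grip_force" is the grip in N (left out, the last holds). Time passes only in rows, so rows that do not move let the fingers close. It gives the time, the measured TCP pose, the force, the opening and the grip force at its end, in the units of the state.
- sense(): the state, without advancing time (a new reading comes with each control period).
- capture(name): name is "side" or "top" or "wrist"; returns a dict with "image" (384x512x3 uint8, blue, green, red), "z_map" (384x512 float32, mm along the optical axis (not along the pixel's ray), 0 where there is no reading), "vertical_fov" (degrees; the focal length in pixels is half the picture's height over the tangent of half this angle, whatever the lens; pixels are square), "cx", "cy" (the principal point, pixels), "k1" (the pictures are not rectified: a ray, as slopes to the right and down, at radius r is drawn at 1 + k1 r^2 times it, then the intrinsics apply), "R" (3x3) and "t" (3): a world point X has camera coordinates R X + t; the wrist camera has in their place "T_tool_cam" (4x4, takes a point from camera to tool coordinates, whose origin is the TCP and whose axes are the flange's). Camera axes: x right, y down, z forward; pixel columns grow to the right and rows downward; lengths in mm; the calibration is good to about 2 mm. A picture is of the moment at which its call begins: read the wrist's pose just before it.
- finish_job(): hands the job in; it is judged then, once.
The state is a dict: "time_s": time; "joints": joint angles; "dq": joint speeds; "tau": joint torques, N m; "eef_pos": TCP position; "ee_rot": TCP orientation; "force": force on the tool from outside, world axes, zero at the start; "wrist_torque": the same for the moment, N m; "grip_width": opening from 0.0 (shut) to 1.0 (fully open); "grip_force": force on a finger pad.
Only numpy, scipy, OpenCV 4.12 (cv2) and the standard library are available. Lean on these libraries where they do the work, as an engineer would, in place of code of your own. Each camera call takes 0.05 s, during which the arm holds its last target. There are 200 camera calls.

## Working session

There is one attempt and no reset: what is moved stays moved. The work goes in short steps, Python scripts to look and compute and a tool call to move; the robot and the scene stay as the last step left them, time stands still between calls to the robot, and variables do not carry over. Pictures are saved under pics/ and viewed, at most 10 in all, crops included, and the job is handed in when it is done.

Besides the shell and the picture viewer there is one more tool, called after "Request:" as name([rows], argument=value, ...), one row to a line, values as JSON. move_arm: Moves the arm, as the interface text tells. Its arguments: {"type":"object","properties":{"moves":{"type":"array","items":{"type":"object","properties":{"turn":{"type":"array","items":{"type":"number"}},"translation":{"type":"array","items":{"type":"number"}},"hand":{"type":"number"}}}},"grip_force":{"type":"number"}},"required":["moves"]}

```bash
mkdir -p pics
cat > h.py <<'E'
import numpy as np, cv2
from rig import sense, capture, finish_job
def f_of(c): return c["image"].shape[0]/2/np.tan(np.radians(c["vertical_fov"])/2)
def und(c,uv):
    f=f_of(c); K=np.array([[f,0,c["cx"]],[0,f,c["cy"]],[0,0,1.]])
    return cv2.undistortPoints(np.array(uv,float).reshape(-1,1,2),K,np.array([c["k1"],0,0,0,0.])).reshape(-1,2)
def quatR(q):
    from scipy.spatial.transform import Rotation as Ro
    return Ro.from_quat([q[1],q[2],q[3],q[0]]).as_matrix()
def cam_pose(c,s=None):
    if "R" in c: R=np.array(c["R"]);return R.T, -R.T@np.array(c["t"])
    T=np.array(c["T_tool_cam"]); R=quatR(s["ee_rot"]); return R@T[:3,:3], R@T[:3,3]+np.array(s["eef_pos"])
def rays(c,uv,s=None):
    Rw,o=cam_pose(c,s); p=und(c,uv); d=np.c_[p,np.ones(len(p))]@Rw.T; return o,d
def on_plane(c,uv,z,s=None):
    o,d=rays(c,uv,s); return o+d*((z-o[2])/d[:,2])[:,None]
def deproj(c,uv,s=None):
    uv=np.array(uv).reshape(-1,2); o,d=rays(c,uv,s); z=c["z_map"][uv[:,1].astype(int),uv[:,0].astype(int)]
    return o+d*z[:,None]
def cloud(c,s=None):
    h,w=c["z_map"].shape; uv=np.stack(np.meshgrid(np.arange(w),np.arange(h)),-1).reshape(-1,2)
    P=deproj(c,uv,s).reshape(h,w,3); P[c["z_map"]==0]=np.nan; return P
E
python3 - <<'E'
from h import *
import pickle
s=sense(); print(s)
for n in["side","top","wrist"]:
    c=capture(n); pickle.dump((s,c),open(n+"0.pkl","wb"))
    cv2.imwrite(f"pics/{n}0.png",c["image"]); print(n,cam_pose(c,s)[1],c["k1"])
a=[cv2.imread(f"pics/{n}0.png") for n in["top","side"]]
E
```

```text
{'time_s': 0.0, 'joints': array([-1.55838175e+00,  3.13425201e-01,  1.49846492e+00, -1.91732687e-05,
        1.33102648e+00, -2.23382001e-01]), 'dq': array([ 6.82741122e-05,  9.53785831e-04,  7.88830027e-04,  3.78964018e-05,
       -9.42658495e-04,  7.80212502e-05]), 'tau': array([ 1.58104260e-03, -4.12262678e+01, -2.59743440e+01, -1.03748957e-04,
        4.09666260e-03, -1.20084738e-05]), 'eef_pos': array([ 122.63901056, -510.21653924,  249.73728205]), 'ee_rot': array([-6.59273699e-04,  9.93057557e-01,  1.17627590e-01,  6.04388001e-05]), 'force': array([ 0.39917727, -0.13866749,  0.77674896]), 'wrist_torque': array([-0.03733425, -0.00629853,  0.00987621]), 'grip_force': 0.0, 'grip_width': 1.0034227536135338}
side [446.23749296 838.28180277 989.29585435] 0.04870333085199022
top [ 474.68526336   94.20076804 1307.93783857] -0.11261998195091068
wrist [ 185.15189685 -496.00307883  372.89777055] -0.0177541078200814
```

View pics/top0.png

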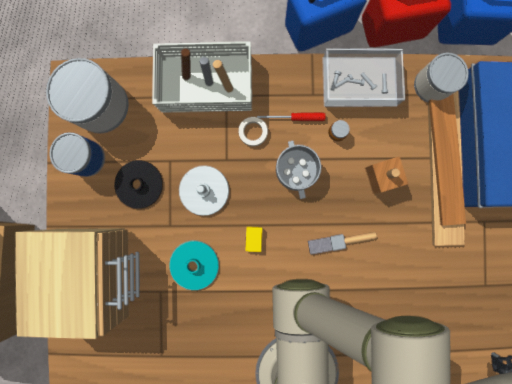

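View pics/side0.png

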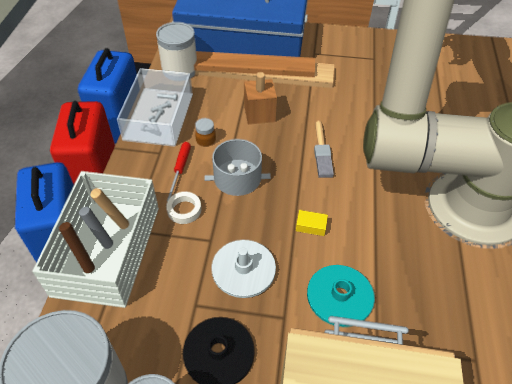

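Top view: tin at about (299,168), rod and block at (395,173) and (390,175), silver nested lids at (204,190), black lid at (139,185), turquoise lid at (194,265). In the side view the rod is at (261,82), the tin at (237,165) and the silver lids at (244,265).

Possible confusions:
- **Lids:** silver (204,190) is the one to choose. The black (139,185) and turquoise (194,265) lids are not meant.
- **Rod:** the one in the block at (395,173) is the one to choose. The basket rods at (186,65), (207,70) and (222,75) are not.
- **Tin:** the one holding beads at (299,168) is the one to choose. The cans at (85,90), (78,153) and (442,75) are not.

```bash
cat > m.py <<'E'
from h import *
import pickle
def circ(p):
    A=np.c_[2*p[:,:2],np.ones(len(p))]; x=np.linalg.lstsq(A,(p[:,:2]**2).sum(1),rcond=None)[0]; return x[:2],np.sqrt(x[2]+x[:2]@x[:2])
T=pickle.load(open("top0.pkl","rb"))[1]; S=pickle.load(open("side0.pkl","rb"))[1]
for nm,c,seeds in[("top",T,dict(tin=(299,168),blk=(392,174),lid=(204,190))),("side",S,dict(tin=(237,165),blk=(261,90),lid=(244,265)))]:
    P=cloud(c)
    for k,(u,v) in seeds.items():
        w=P[v-45:v+46,u-45:u+46].reshape(-1,3); w=w[np.isfinite(w[:,0])]
        def band(a,b,near=None,r=90):
            q=w[(w[:,2]>a)&(w[:,2]<b)]
            if near is not None: q=q[np.hypot(*(q[:,:2]-near).T)<r]
            return q
        hist=np.histogram(w[:,2],np.arange(-6,160,6))[0]; print(nm,k,hist)
        for a,b in {"tin":[(74,84),(10,30)],"blk":[(84,96),(120,148)],"lid":[(13,22),(38,50),(72,90)]}[k]:
            q=band(a,b)
            if len(q)>3:
                m=np.median(q,0); q=q[np.hypot(*(q[:,:2]-m[:2]).T)<90]
                hull=cv2.convexHull(q[:,:2].astype(np.float32)).reshape(-1,2)
                (cx,cy),r=cv2.minEnclosingCircle(hull); print("  ",a,b,len(q),"med",m.round(1),"MEC",round(cx,1),round(cy,1),round(r,1),"rect",np.round(cv2.minAreaRect(hull)[0],1),np.round(cv2.minAreaRect(hull)[1:][0],1),round(cv2.minAreaRect(hull)[2],1))
big=[cv2.resize(T["image"][v-32:v+33,u-32:u+33],(260,390-130),interpolation=cv2.INTER_CUBIC) for u,v in[(299,168),(392,174),(204,190)]]
big2=[cv2.resize(S["image"][v-38:v+39,u-38:u+39],(260,260),interpolation=cv2.INTER_CUBIC) for u,v in[(237,165),(261,90),(244,265)]]
cv2.imwrite("pics/crop.png",np.vstack([np.hstack(big),np.hstack(big2)]))
E
python3 m.py
```

```text
top tin [3762 3017  299   62  240  112   57   39   23   32  133   73   25   96
  120    2    0    0    0    0    0    0    0    0    0    0    0]
   74 84 210 med [600.9  -5.8  78.5] MEC 596.4 -4.4 62.3 rect [595.9  -3.9] [121.2 122.7] 44.2
   10 30 261 med [624.9  11.6  21.5] MEC 625.0 10.4 87.3 rect [616.8 -11.6] [111.9 166.6] 75.2
top blk [3851 2517  103  173  230   70   55   92   26   16   22   20   15   21
   17  493  245    8    7    2    8    4   10   27   36    2    0]
   84 96 738 med [ 570.3 -251.    88.9] MEC 573.2 -256.6 56.7 rect [ 573.  -256.3] [80.7 83.4] 16.1
   120 148 79 med [ 573.4 -255.4  137.8] MEC 573.3 -257.1 12.6 rect [ 573.9 -256.5] [21.8 24. ] 46.0
top lid [3682 2349  191 1268  406   28   24   22   52    3    2    2    1   14
   27    2    0    0    0    0    0    0    0    0    0    0    0]
   13 22 1522 med [537.6 264.9  16.5] MEC 537.0 267.9 72.2 rect [536.8 266.5] [137.8 142.6] 89.4
   38 50 72 med [536.7 263.8  43.8] MEC 537.3 267.7 19.8 rect [538.1 268. ] [37.5 37. ] 89.6
   72 90 43 med [537.8 267.5  79.2] MEC 538.1 268.1 9.8 rect [537.8 267.4] [16.9 
[... 424 characters left out ...]
54
   56  388  106   19   15   14   19   13   17   25   33    0    0]
   84 96 494 med [ 570.8 -244.    88.4] MEC 572.1 -254.6 55.8 rect [ 572.5 -252.5] [80.4 90.2] 15.6
   120 148 88 med [ 572.6 -249.   136. ] MEC 570.7 -254.4 14.2 rect [ 571.9 -252.6] [23.2 24.4] 29.4
side lid [3338 2008  100 2021  447   34   36   48   89   11   11   18   12   18
   48    2    0    0    0    0    0    0    0    0    0    0    0]
   13 22 2355 med [534.9 278.6  16.3] MEC 536.9 268.8 73.0 rect [538.3 269.4] [141.7 142.6] 68.0
   38 50 129 med [535.6 277.3  43.9] MEC 537.4 270.3 20.4 rect [537.3 272.5] [37.7 34.9] 6.6
   72 90 68 med [538.8 271.7  79.4] MEC 539.7 270.6 10.0 rect [539.  270.1] [18.2 17.7] 21.4
```

View pics/crop.png

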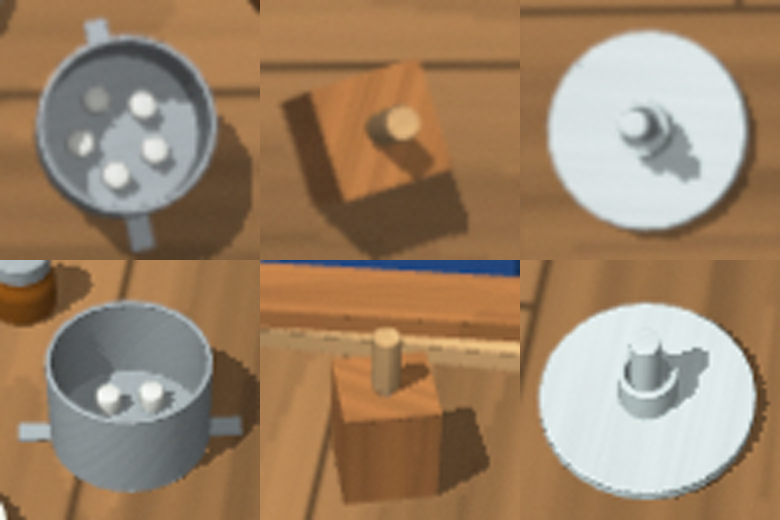

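The crop confirms the choices, and heights agree with the text:

| Thing | x, y (mm) | Top height (mm) |
|---|---|---|
| Rod handle | 573, -255 | about 139 |
| Tin | 596, -3 | about 79 |
| Lid stem | 538.5, 269 | about 80 |

Next I move above the rod.

Request:
move_arm([
  {"turn": [0, 0, 0.118], "translation": [0, 0, 0], "hand": 1},
  {"turn": [0, 0, 0.118], "translation": [0, 0, 0], "hand": 1},
  {"turn": [0, 0, 0], "translation": [32.2, -18.2, 0], "hand": 1},
  {"turn": [0, 0, 0], "translation": [32.2, -18.2, 0], "hand": 1},
  {"turn": [0, 0, 0], "translation": [32.2, -18.2, 0], "hand": 1},
  {"turn": [0, 0, 0], "translation": [32.2, -18.2, 0], "hand": 1},
  {"turn": [0, 0, 0], "translation": [32.2, -18.2, 0], "hand": 1},
  {"turn": [0, 0, 0], "translation": [32.2, -18.2, 0], "hand": 1},
  {"turn": [0, 0, 0], "translation": [32.2, -18.2, 0], "hand": 1},
  {"turn": [0, 0, 0], "translation": [32.2, -18.2, 0], "hand": 1},
], grip_force=60)

```text
time_s: 0.98
eef_pos: [381.6, -363.6, 250.2]
ee_rot: [-0.0, 1.0, -0.0, -0.0]
force: [-1.2, -0.7, 0.1]
grip_width: 1.001
grip_force: 0.0
```

Request:
move_arm([
  {"turn": [0, 0, 0], "translation": [32.2, -18.2, 0], "hand": 1},
  {"turn": [0, 0, 0], "translation": [32.2, -18.2, 0], "hand": 1},
  {"turn": [0, 0, 0], "translation": [32.2, -18.2, 0], "hand": 1},
  {"turn": [0, 0, 0], "translation": [32.2, -18.2, 0], "hand": 1},
  {"turn": [0, 0, 0], "translation": [16, -9, 0], "hand": 1},
  {"turn": [0, 0, 0], "translation": [16, -9, 0], "hand": 1},
  {"turn": [0, 0, 0], "translation": [0, 0, 0], "hand": 1},
])

```text
time_s: 1.57
eef_pos: [543.1, -272.2, 249.6]
ee_rot: [-0.0, 1.0, 0.001, -0.0]
force: [-0.9, -1.5, -1.2]
grip_width: 0.999
grip_force: 0.0
```

Run:
```python
from h import *
import pickle
s=sense(); c=capture("wrist"); pickle.dump((s,c),open("wrist1.pkl","wb"))
print(s["time_s"],s["eef_pos"],s["ee_rot"],s["joints"].round(2)); P=cloud(c,s)
q=P.reshape(-1,3); q=q[np.isfinite(q[:,0])]; q=q[np.hypot(q[:,0]-573,q[:,1]+255)<60]
for a,b in[(84,96),(130,148)]:
    w=q[(q[:,2]>a)&(q[:,2]<b)]
    if len(w)>5:
        m=cv2.minAreaRect(w[:,:2].astype(np.float32)); print(a,len(w),w.mean(0),m)
cv2.imwrite("pics/w1.png",c["image"])
```

```text
1.5667 [ 543.09581498 -272.17171277  249.56906547] [-4.67351721e-04  9.99998847e-01  1.44318855e-03 -6.42491037e-05] [-0.66  0.5   1.23  0.    1.41  0.91]
84 6503 [ 575.27010004 -258.3366349    89.66416433] ((572.9691162109375, -258.0775451660156), (80.35234069824219, 80.25251770019531), 16.28995704650879)
130 715 [ 573.99698984 -258.86741929  139.1239989 ] ((573.468017578125, -258.69317626953125), (23.08066177368164, 22.943313598632812), 54.135623931884766)
```

Request:
move_arm([
  {"turn": [0, 0, 0], "translation": [15, -7.5, 0], "hand": 1},
  {"turn": [0, 0, 0], "translation": [15, -7.5, 10], "hand": 1},
  {"turn": [0, 0, 0], "translation": [0, 0, 30], "hand": 0.8},
  {"turn": [0, 0, 0], "translation": [0, 0, 30], "hand": 0.7},
  {"turn": [0, 0, 0], "translation": [0, 0, 30], "hand": 0.7},
  {"turn": [0, 0, 0], "translation": [0, 0, 20], "hand": 0.7},
  {"turn": [0, 0, 0], "translation": [0, 0, 10], "hand": 0.7},
  {"turn": [0, 0, 0], "translation": [0, 0, 0], "hand": 0.7},
], grip_force=60)

```text
time_s: 2.28
eef_pos: [569.7, -259.3, 118.3]
ee_rot: [-0.001, 1.0, -0.001, -0.002]
force: [-1.4, -0.2, 0.1]
grip_width: 0.698
grip_force: 0.0
```

Request:
move_arm([
  {"turn": [0, 0, 0], "translation": [0, 0, 0], "hand": 0},
  {"turn": [0, 0, 0], "translation": [0, 0, 0], "hand": 0},
  {"turn": [0, 0, 0], "translation": [0, 0, 0], "hand": 0},
  {"turn": [0, 0, 0], "translation": [0, 0, 0], "hand": 0},
  {"turn": [0, 0, 0], "translation": [0, 0, 0], "hand": 0},
  {"turn": [0, 0, 0], "translation": [0, 0, 0], "hand": 0},
  {"turn": [0, 0, 0], "translation": [0, 0, 0], "hand": 0},
  {"turn": [0, 0, 0], "translation": [0, 0, 0], "hand": 0},
])

```text
time_s: 2.95
eef_pos: [571.6, -259.7, 122.2]
ee_rot: [0.001, 1.0, -0.0, 0.001]
force: [-0.8, -0.1, 7.0]
grip_width: 0.266
grip_force: 58.5
```

Request:
move_arm([
  {"turn": [0, 0, 0], "translation": [0, 0, -10], "hand": 0},
  {"turn": [0, 0, 0], "translation": [0, 0, -20], "hand": 0},
  {"turn": [0, 0, 0], "translation": [0, 0, -20], "hand": 0},
  {"turn": [0, 0, 0], "translation": [0, 0, -20], "hand": 0},
  {"turn": [0, 0, 0], "translation": [0, 0, -20], "hand": 0},
  {"turn": [0, 0, 0], "translation": [0, 0, -20], "hand": 0},
  {"turn": [0, 0, 0], "translation": [0, 0, 0], "hand": 0},
])

```text
time_s: 3.53
eef_pos: [572.1, -259.8, 235.5]
ee_rot: [0.002, 1.0, -0.0, 0.003]
force: [0.7, 0.4, 0.9]
grip_width: 0.271
grip_force: 58.7
```

Request:
move_arm([
  {"turn": [0, 0, 0], "translation": [2, -20, 0], "hand": 0},
  {"turn": [0, 0, 0], "translation": [3, -32, 0], "hand": 0},
  {"turn": [0, 0, 0], "translation": [3, -32, 0], "hand": 0},
  {"turn": [0, 0, 0], "translation": [3, -32, 0], "hand": 0},
  {"turn": [0, 0, 0], "translation": [3, -32, 0], "hand": 0},
  {"turn": [0, 0, 0], "translation": [3, -32, 0], "hand": 0},
  {"turn": [0, 0, 0], "translation": [3, -32, 0], "hand": 0},
  {"turn": [0, 0, 0], "translation": [2, -24, 0], "hand": 0},
  {"turn": [0, 0, 0], "translation": [1, -18, 0], "hand": 0},
  {"turn": [0, 0, 0], "translation": [0, 0, 0], "hand": 0},
])

```text
time_s: 4.37
eef_pos: [593.9, -1.9, 230.0]
ee_rot: [-0.0, 1.0, 0.002, -0.0]
force: [0.5, 0.8, -1.1]
grip_width: 0.264
grip_force: 58.8
```

Run:
```python
from h import *
import pickle
s=sense(); print(s["time_s"],s["eef_pos"],s["ee_rot"],s["force"])
C=[]
for n in["side","top","wrist"]:
    c=capture(n); pickle.dump((s,c),open(n+"2.pkl","wb")); C.append(c["image"])
S=cv2.resize(C[0][80:230,140:340],(400,300),interpolation=cv2.INTER_CUBIC)
W=cv2.resize(C[2],(400,300))
cv2.imwrite("pics/p2.png",np.hstack([S,W]))
```

```text
4.3667 [593.86125831  -1.88691781 230.00327317] [-4.72143971e-04  9.99998400e-01  1.70114602e-03 -2.87262216e-04] [ 0.54214249  0.78517524 -1.06687971]
```

View pics/p2.png

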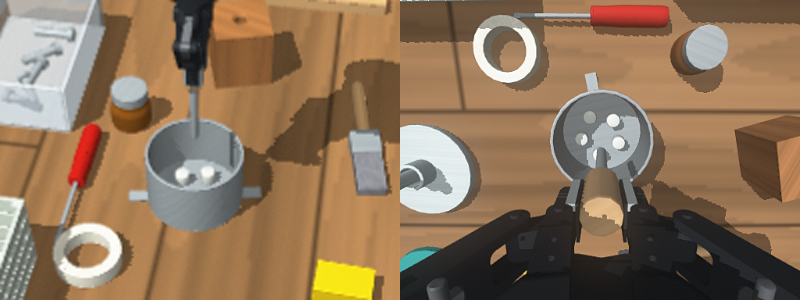

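The rod is held upright over the tin. Its tip is at about (197,136) in the side crop and (598,155) in the wrist half, with five beads around it. Next I triangulate the tip and measure tin and beads.

Run:
```python
from h import *
import pickle
s,S=pickle.load(open("side2.pkl","rb")); _,W=pickle.load(open("wrist2.pkl","rb")); _,T=pickle.load(open("top2.pkl","rb"))
o1,d1=rays(S,[(238.5,148)]); o2,d2=rays(W,[(253,197)],s)
A=np.c_[d1[0],-d2[0]]; x=np.linalg.lstsq(A,o2-o1,rcond=None)[0]; print("tip",o1+d1[0]*x[0],o2+d2[0]*x[1])
for n,c,ss in(("w",W,s),("s",S,None),("t",T,None)):
    P=cloud(c,ss); q=P.reshape(-1,3); col=c["image"].reshape(-1,3); ok=np.isfinite(q[:,0])&(np.hypot(q[:,0]-596,q[:,1]+3)<75)
    r=q[ok&(q[:,2]>75)&(q[:,2]<84)]; h=cv2.convexHull(r[:,:2].astype(np.float32)).reshape(-1,2)
    A=np.c_[2*h,np.ones(len(h))]; x=np.linalg.lstsq(A,(h**2).sum(1),rcond=None)[0]
    print(n,"tin",x[:2].round(1),np.sqrt(x[2]+x[0]**2+x[1]**2).round(1),cv2.minEnclosingCircle(h),np.median(r[:,2]))
P=cloud(W,s); z=P[...,2]; m=((z>19)&(z<27)&(np.hypot(P[...,0]-596,P[...,1]+3)<45)).astype(np.uint8)
k,l,st,ce=cv2.connectedComponentsWithStats(m)
for i in range(1,k):
    if st[i,4]>15: print(st[i,4],P[l==i].mean(0).round(1))
# shaft points
for a in range(95,160,10):
    w=P[(z>a)&(z<a+10)&(np.hypot(P[...,0]-594,P[...,1]+2)<25)]
    if len(w): print(a,len(w),w.mean(0).round(1))
```

```text
tip [591.60981995   0.77568306 113.04440888] [592.38978974   1.12898656 112.83612641]
w tin [596.7  -2.9] 61.6 ((596.5865478515625, -2.8865303993225098), 61.9888801574707) 79.29476650269692
s tin [596.4  -1.5] 62.0 ((596.6092529296875, -2.1726455688476562), 63.87492370605469) 78.36555475785963
t tin [597.1  -4.6] 61.1 ((587.1905517578125, -2.1423568725585938), 60.84804916381836) 79.44379097261799
243 [620.7  14.   22.1]
236 [616.3 -19.   22. ]
221 [589.7  26.2  22.1]
222 [584.1 -27.1  22.1]
55 [567.1   6.8  21.6]
105 1 [599.7  -4.6 115. ]
115 38 [599.1  -2.6 119.8]
125 38 [599.2  -2.4 130.3]
135 48 [599.1  -2.4 140.3]
145 49 [599.2  -2.6 150.2]
155 58 [599.2  -2.4 159.9]
```

Request:
move_arm([
  {"turn": [0, 0, 0], "translation": [2, 0, 20], "hand": 0},
  {"turn": [0, 0, 0], "translation": [0, 0, 25], "hand": 0},
  {"turn": [0, 0, 0], "translation": [0, 0, 25], "hand": 0},
  {"turn": [0, 0, 0], "translation": [0, 0, 20], "hand": 0},
  {"turn": [0, 0, 0], "translation": [0, 0, 10], "hand": 0},
  {"turn": [0, 0, 0], "translation": [0, 0, 3], "hand": 0},
  {"turn": [0, 0, 0], "translation": [0, 0, 0], "hand": 0},
])

```text
time_s: 5.1
eef_pos: [596.2, -5.9, 127.3]
ee_rot: [-0.0, 1.0, -0.001, -0.0]
force: [-0.3, 0.3, -0.1]
grip_width: 0.263
grip_force: 58.8
```

Request:
move_arm([
  {"turn": [0, 0, 0], "translation": [10, 0, 0], "hand": 0},
  {"turn": [0, 0, 0], "translation": [10, 0, 0], "hand": 0},
  {"turn": [0, 0, 0], "translation": [9, 0, 0], "hand": 0},
])

```text
time_s: 5.35
eef_pos: [626.4, -5.7, 129.2]
ee_rot: [0.0, 1.0, -0.0, 0.002]
force: [-1.0, -0.3, -1.0]
grip_width: 0.267
grip_force: 58.8
```

Request:
move_arm([
  {"turn": [0, 0, 0], "translation": [-5.6, -17.1, 0], "hand": 0},
  {"turn": [0, 0, 0], "translation": [-14.6, -10.6, 0], "hand": 0},
  {"turn": [0, 0, 0], "translation": [-18, 0, 0], "hand": 0},
  {"turn": [0, 0, 0], "translation": [-14.6, 10.6, 0], "hand": 0},
  {"turn": [0, 0, 0], "translation": [-5.6, 17.1, 0], "hand": 0},
  {"turn": [0, 0, 0], "translation": [5.6, 17.1, 0], "hand": 0},
  {"turn": [0, 0, 0], "translation": [14.6, 10.6, 0], "hand": 0},
  {"turn": [0, 0, 0], "translation": [18, 0, 0], "hand": 0},
  {"turn": [0, 0, 0], "translation": [14.6, -10.6, 0], "hand": 0},
  {"turn": [0, 0, 0], "translation": [5.6, -17.1, 0], "hand": 0},
])

```text
time_s: 6.18
eef_pos: [627.3, -6.9, 129.1]
ee_rot: [0.001, 1.0, -0.001, 0.002]
force: [0.1, -0.4, -0.8]
grip_width: 0.263
grip_force: 59.0
```

Request:
move_arm([
  {"turn": [0, 0, 0], "translation": [-5.6, -17.1, 2], "hand": 0},
  {"turn": [0, 0, 0], "translation": [-14.6, -10.6, 0], "hand": 0},
  {"turn": [0, 0, 0], "translation": [-18, 0, 0], "hand": 0},
  {"turn": [0, 0, 0], "translation": [-14.6, 10.6, 0], "hand": 0},
  {"turn": [0, 0, 0], "translation": [-5.6, 17.1, 0], "hand": 0},
  {"turn": [0, 0, 0], "translation": [5.6, 17.1, 0], "hand": 0},
  {"turn": [0, 0, 0], "translation": [14.6, 10.6, 0], "hand": 0},
  {"turn": [0, 0, 0], "translation": [18, 0, 0], "hand": 0},
  {"turn": [0, 0, 0], "translation": [14.6, -10.6, 0], "hand": 0},
  {"turn": [0, 0, 0], "translation": [5.6, -17.1, 0], "hand": 0},
])

```text
time_s: 7.02
eef_pos: [627.3, -6.8, 127.1]
ee_rot: [0.0, 1.0, -0.001, 0.002]
force: [0.4, 0.3, -1.4]
grip_width: 0.263
grip_force: 59.0
```

Request:
move_arm([
  {"turn": [0, 0, 0], "translation": [-5.6, -17.1, 0], "hand": 0},
  {"turn": [0, 0, 0], "translation": [-14.6, -10.6, 0], "hand": 0},
  {"turn": [0, 0, 0], "translation": [-18, 0, 0], "hand": 0},
  {"turn": [0, 0, 0], "translation": [-14.6, 10.6, 0], "hand": 0},
  {"turn": [0, 0, 0], "translation": [-5.6, 17.1, 0], "hand": 0},
  {"turn": [0, 0, 0], "translation": [5.6, 17.1, 0], "hand": 0},
  {"turn": [0, 0, 0], "translation": [14.6, 10.6, 0], "hand": 0},
  {"turn": [0, 0, 0], "translation": [18, 0, 0], "hand": 0},
  {"turn": [0, 0, 0], "translation": [14.6, -10.6, 0], "hand": 0},
  {"turn": [0, 0, 0], "translation": [5.6, -17.1, 0], "hand": 0},
])

```text
time_s: 7.85
eef_pos: [627.3, -6.9, 127.1]
ee_rot: [0.0, 1.0, -0.001, 0.002]
force: [-0.5, 0.2, 0.3]
grip_width: 0.268
grip_force: 59.0
```

Run:
```python
from h import *
import pickle
s=sense(); print(s["time_s"],s["eef_pos"],s["force"])
C=[]
for n in["side","wrist"]:
    c=capture(n); pickle.dump((s,c),open(n+"3.pkl","wb")); C.append(c["image"])
S=cv2.resize(C[0][120:210,180:300],(400,300),interpolation=cv2.INTER_CUBIC)
W=cv2.resize(C[1][80:320,100:420],(400,300))
cv2.imwrite("pics/p3.png",np.hstack([S,W]))
```

```text
7.85 [627.32702978  -6.85413227 127.08960756] [-0.51555989  0.20398772  0.3034495 ]
```

View pics/p3.png

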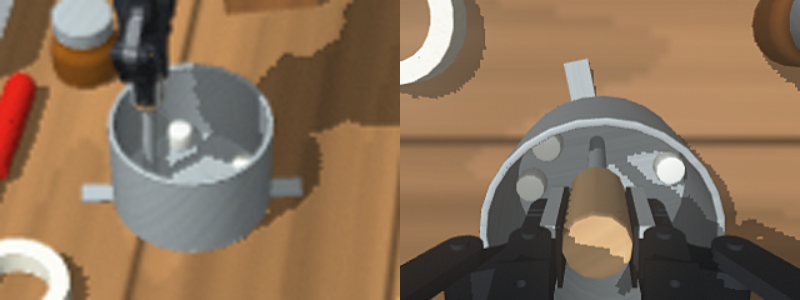

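Beads have moved: white ones now sit at about (670,168), (545,150) and (530,185) in the wrist half, with the rod at (597,140). Now one wide loop and one narrow loop.

Request:
move_arm([
  {"turn": [0, 0, 0], "translation": [10, -3, 0], "hand": 0},
])

```text
time_s: 8.03
eef_pos: [634.9, -2.5, 126.6]
ee_rot: [0.0, 1.0, 0.0, 0.0]
force: [-0.3, -1.3, -0.9]
grip_width: 0.266
grip_force: 59.0
```

Request:
move_arm([
  {"turn": [0, 0, 0], "translation": [-7.4, -22.8, 0], "hand": 0},
  {"turn": [0, 0, 0], "translation": [-19.4, -14.1, 0], "hand": 0},
  {"turn": [0, 0, 0], "translation": [-24, 0, 0], "hand": 0},
  {"turn": [0, 0, 0], "translation": [-19.4, 14.1, 0], "hand": 0},
  {"turn": [0, 0, 0], "translation": [-7.4, 22.8, 0], "hand": 0},
  {"turn": [0, 0, 0], "translation": [7.4, 22.8, 0], "hand": 0},
  {"turn": [0, 0, 0], "translation": [19.4, 14.1, 0], "hand": 0},
  {"turn": [0, 0, 0], "translation": [24, 0, 0], "hand": 0},
  {"turn": [0, 0, 0], "translation": [19.4, -14.1, 0], "hand": 0},
  {"turn": [0, 0, 0], "translation": [7.4, -22.8, 0], "hand": 0},
])

```text
time_s: 8.87
eef_pos: [636.8, -4.4, 126.3]
ee_rot: [0.0, 1.0, -0.002, 0.001]
force: [0.1, -0.5, -0.9]
grip_width: 0.267
grip_force: 59.2
```

Request:
move_arm([
  {"turn": [0, 0, 0], "translation": [-10, 0, 0], "hand": 0},
  {"turn": [0, 0, 0], "translation": [-10, 0, 0], "hand": 0},
])

```text
time_s: 9.03
eef_pos: [615.4, -1.9, 126.1]
ee_rot: [0.0, 1.0, 0.001, 0.001]
force: [-0.4, 0.5, -1.2]
grip_width: 0.261
grip_force: 59.2
```

Request:
move_arm([
  {"turn": [0, 0, 0], "translation": [-3.6, -11.0, 0], "hand": 0},
  {"turn": [0, 0, 0], "translation": [-9.4, -6.8, 0], "hand": 0},
  {"turn": [0, 0, 0], "translation": [-11.6, 0, 0], "hand": 0},
  {"turn": [0, 0, 0], "translation": [-9.4, 6.8, 0], "hand": 0},
  {"turn": [0, 0, 0], "translation": [-3.6, 11.0, 0], "hand": 0},
  {"turn": [0, 0, 0], "translation": [3.6, 11.0, 0], "hand": 0},
  {"turn": [0, 0, 0], "translation": [9.4, 6.8, 0], "hand": 0},
  {"turn": [0, 0, 0], "translation": [11.6, 0, 0], "hand": 0},
  {"turn": [0, 0, 0], "translation": [9.4, -6.8, 0], "hand": 0},
  {"turn": [0, 0, 0], "translation": [3.6, -11.0, 0], "hand": 0},
])

```text
time_s: 9.87
eef_pos: [616.9, -3.9, 125.6]
ee_rot: [0.0, 1.0, -0.001, 0.001]
force: [0.7, 0.3, -1.1]
grip_width: 0.262
grip_force: 59.2
```

Request:
move_arm([
  {"turn": [0, 0, 0], "translation": [-10, 0, 0], "hand": 0},
  {"turn": [0, 0, 0], "translation": [-9, 0, -10], "hand": 0},
  {"turn": [0, 0, 0], "translation": [0, 0, -30], "hand": 0},
  {"turn": [0, 0, 0], "translation": [0, 0, -30], "hand": 0},
  {"turn": [0, 0, 0], "translation": [0, 0, -30], "hand": 0},
  {"turn": [0, 0, 0], "translation": [0, 0, -5], "hand": 0},
  {"turn": [0, 0, 0], "translation": [0, 0, 0], "hand": 0},
])

```text
time_s: 10.45
eef_pos: [597.0, -2.3, 232.6]
ee_rot: [0.0, 1.0, -0.0, 0.002]
force: [-0.3, -0.3, -1.5]
grip_width: 0.264
grip_force: 59.2
```

Run:
```python
from h import *
import pickle
s=sense(); print(s["time_s"],s["eef_pos"],s["ee_rot"],s["force"])
for n in["side","top","wrist"]:
    c=capture(n); pickle.dump((s,c),open(n+"4.pkl","wb"))
    P=cloud(c,s); z=P[...,2]; m=((z>11)&(z<34)&(np.hypot(P[...,0]-596.5,P[...,1]+3)<53)).astype(np.uint8)
    k,l,st,ce=cv2.connectedComponentsWithStats(m)
    for i in range(1,k):
        if st[i,4]>8: print(n,st[i,4],P[l==i].mean(0).round(1),P[l==i].max(0).round(0))
cv2.imwrite("pics/p4.png",cv2.resize(c["image"][80:270,150:350],(600,570)))
P=cloud(c,s);z=P[...,2]
for a in range(115,165,10):
    w=P[(z>a)&(z<a+10)&(np.hypot(P[...,0]-596,P[...,1]+4)<25)]
    if len(w): print(a,len(w),w.mean(0).round(1))
```

```text
10.45 [597.04131814  -2.27658685 232.61571052] [ 4.52139790e-04  9.99997209e-01 -1.02540789e-04  2.31679803e-03] [-0.27533195 -0.28262785 -1.50816653]
side 46 [631.9 -29.7  18.8] [642. -22.  25.]
side 25 [559.7 -24.7  21.1] [567. -18.  25.]
top 14 [560.6  17.8  20.7] [564.  27.  24.]
top 29 [557.3 -25.5  21.3] [564. -16.  26.]
wrist 156 [633.2 -33.7  25.2] [642. -27.  28.]
wrist 262 [611.4  38.   24.6] [620.  48.  28.]
wrist 256 [578.4  34.9  24.1] [587.  45.  27.]
wrist 251 [561.1 -27.9  23.9] [569. -19.  28.]
wrist 253 [560.3  15.9  23.9] [568.  25.  28.]
115 24 [596.1  -2.4 120.6]
125 32 [596.7  -2.7 130.1]
135 40 [597.2  -3.1 140. ]
145 41 [597.9  -2.6 150.3]
155 50 [598.2  -3.  160.2]
```

View pics/p4.png

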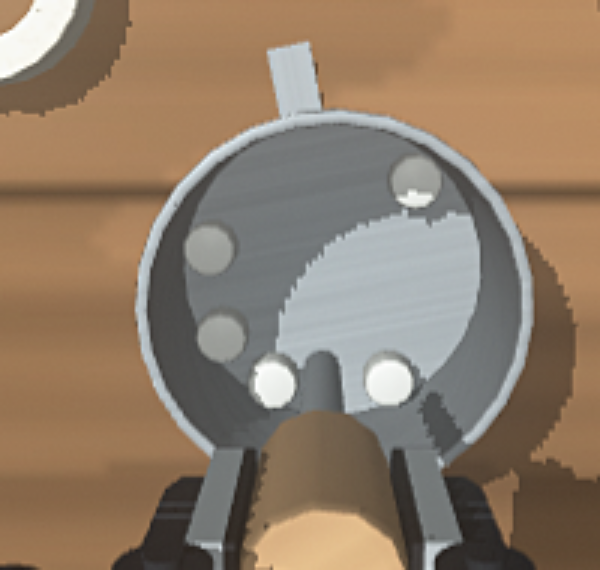

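All five beads are in and moved outward, at (415,180), (210,248), (222,337), (272,382) and (388,380). They might be only about 11 mm from their places, so I sweep once more along the wall, with a firmer grip.

Request:
move_arm([
  {"turn": [0, 0, 0], "translation": [4, 0, 25], "hand": 0},
  {"turn": [0, 0, 0], "translation": [0, 0, 30], "hand": 0},
  {"turn": [0, 0, 0], "translation": [0, 0, 30], "hand": 0},
  {"turn": [0, 0, 0], "translation": [0, 0, 18], "hand": 0},
  {"turn": [0, 0, 0], "translation": [10, 0, 0], "hand": 0},
  {"turn": [0, 0, 0], "translation": [15, 0, 0], "hand": 0},
  {"turn": [0, 0, 0], "translation": [15, 0, 0], "hand": 0},
], grip_force=110)

```text
time_s: 11.18
eef_pos: [639.9, -2.1, 125.4]
ee_rot: [-0.0, 1.0, -0.0, -0.002]
force: [-0.0, 0.0, -0.6]
grip_width: 0.254
grip_force: 110.5
```

Request:
move_arm([
  {"turn": [0, 0, 0], "translation": [-2, -12.4, 0], "hand": 0},
  {"turn": [0, 0, 0], "translation": [-5.7, -11.1, 0], "hand": 0},
  {"turn": [0, 0, 0], "translation": [-8.8, -8.8, 0], "hand": 0},
  {"turn": [0, 0, 0], "translation": [-11.1, -5.7, 0], "hand": 0},
  {"turn": [0, 0, 0], "translation": [-12.4, -2, 0], "hand": 0},
  {"turn": [0, 0, 0], "translation": [-12.4, 2, 0], "hand": 0},
  {"turn": [0, 0, 0], "translation": [-11.1, 5.7, 0], "hand": 0},
  {"turn": [0, 0, 0], "translation": [-8.8, 8.8, 0], "hand": 0},
  {"turn": [0, 0, 0], "translation": [-5.7, 11.1, 0], "hand": 0},
  {"turn": [0, 0, 0], "translation": [-2, 12.4, 0], "hand": 0},
])

```text
time_s: 12.02
eef_pos: [558.4, -2.0, 126.8]
ee_rot: [-0.0, 1.0, 0.0, -0.001]
force: [-0.7, 0.6, -1.1]
grip_width: 0.258
grip_force: 110.3
```

Request:
move_arm([
  {"turn": [0, 0, 0], "translation": [2, 12.4, 0], "hand": 0},
  {"turn": [0, 0, 0], "translation": [5.7, 11.1, 0], "hand": 0},
  {"turn": [0, 0, 0], "translation": [8.8, 8.8, 0], "hand": 0},
  {"turn": [0, 0, 0], "translation": [11.1, 5.7, 0], "hand": 0},
  {"turn": [0, 0, 0], "translation": [12.4, 2, 0], "hand": 0},
  {"turn": [0, 0, 0], "translation": [12.4, -2, 0], "hand": 0},
  {"turn": [0, 0, 0], "translation": [11.1, -5.7, 0], "hand": 0},
  {"turn": [0, 0, 0], "translation": [8.8, -8.8, 0], "hand": 0},
  {"turn": [0, 0, 0], "translation": [5.7, -11.1, 0], "hand": 0},
  {"turn": [0, 0, 0], "translation": [2, -12.4, 0], "hand": 0},
])

```text
time_s: 12.85
eef_pos: [640.6, -2.4, 126.5]
ee_rot: [0.0, 1.0, -0.0, -0.001]
force: [-3.9, -4.9, -0.8]
grip_width: 0.255
grip_force: 110.3
```

Request:
move_arm([
  {"turn": [0, 0, 0], "translation": [-20, 0, 0], "hand": 0},
  {"turn": [0, 0, 0], "translation": [-24, 0, 0], "hand": 0},
  {"turn": [0, 0, 0], "translation": [0, 0, -20], "hand": 0},
  {"turn": [0, 0, 0], "translation": [0, 0, -30], "hand": 0},
  {"turn": [0, 0, 0], "translation": [0, 0, -30], "hand": 0},
  {"turn": [0, 0, 0], "translation": [0, 0, -23], "hand": 0},
  {"turn": [0, 0, 0], "translation": [0, 0, 0], "hand": 0},
])

```text
time_s: 13.43
eef_pos: [597.7, -1.8, 235.7]
ee_rot: [0.001, 1.0, 0.0, 0.005]
force: [0.5, -0.6, 0.7]
grip_width: 0.255
grip_force: 110.4
```

```bash
cat > b.py <<'E'
from h import *
s=sense(); print(s["time_s"],s["eef_pos"],s["ee_rot"],s["force"])
for n in["top","wrist"]:
    c=capture(n)
    P=cloud(c,s); z=P[...,2]; m=((z>11)&(z<34)&(np.hypot(P[...,0]-596.5,P[...,1]+3)<56)).astype(np.uint8)
    k,l,st,ce=cv2.connectedComponentsWithStats(m)
    for i in range(1,k):
        if st[i,4]>8: print(n,st[i,4],P[l==i].mean(0).round(1),P[l==i].max(0).round(0),P[l==i].min(0).round(0))
tp=np.array(s["eef_pos"])
for a in range(75,140,10):
    w=P[(z>tp[2]-a-10)&(z<tp[2]-a)&(np.hypot(P[...,0]-tp[0],P[...,1]-tp[1])<25)]
    if len(w)>8: print(a,len(w),(w.mean(0)-tp).round(1))
E
python3 b.py
```

```text
13.4333 [597.74647776  -1.83371115 235.66531396] [7.30676827e-04 9.99989308e-01 1.66388558e-04 4.56307265e-03] [ 0.45117654 -0.59111416  0.65193632]
top 29 [561.8  21.2  21.6] [572.  30.  26.] [555.   7.  13.]
top 33 [556.3 -26.   21.6] [564. -16.  28.] [549. -34.  13.]
top 10 [554.6  -5.3  22. ] [558.   1.  26.] [552. -11.  17.]
wrist 252 [640.1  12.9  25. ] [649.  22.  27.] [631.   4.  16.]
wrist 784 [569.8  30.1  23.5] [631.  52.  34.] [545.   6.  11.]
wrist 249 [560.  -27.9  23.6] [568. -19.  27.] [549. -38.  11.]
wrist 12 [555.2 -14.2  19.2] [557. -13.  24.] [553. -16.  12.]
75 61 [ 12.5  -1.7 -80.2]
85 51 [ 13.2  -1.5 -89.6]
95 48 [ 14.2  -1.7 -99.5]
105 32 [  14.9   -1.7 -109.1]
```

Run:
```python
from h import *
import pickle
s=sense(); c=capture("wrist"); pickle.dump((s,c),open("wrist5.pkl","wb"))
P=cloud(c,s); z=P[...,2]; m=((z>22)&(z<28)&(np.hypot(P[...,0]-596.5,P[...,1]+3)<54)).astype(np.uint8)
m=cv2.erode(m,np.ones((5,5)))
k,l,st,ce=cv2.connectedComponentsWithStats(m)
for i in range(1,k): print(st[i,4],P[l==i].mean(0).round(1),ce[i].round())
S=capture("side")["image"][70:220,160:310]
cv2.imwrite("pics/p5.png",np.hstack([cv2.resize(c["image"][90:250,160:340],(450,400)),cv2.resize(S,(350,400))]))
```

```text
(no output)
```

View pics/p5.png

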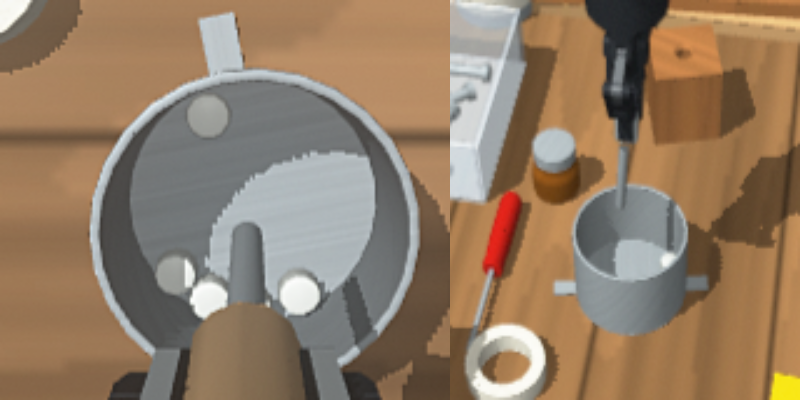

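Four beads show at (208,115), (175,272), (208,297) and (298,292). The fifth is hidden behind the handle and was seen by the top camera at world (555,-6). All lie at the wall, away from the start ring. The rod leans about 4.7° in the pads, which I correct above the block.

Request:
move_arm([
  {"turn": [0, 0, 0], "translation": [-1.5, 15, 0], "hand": 0},
  {"turn": [0, 0, 0], "translation": [-3, 32, 0], "hand": 0},
  {"turn": [0, 0, 0], "translation": [-3, 32, 0], "hand": 0},
  {"turn": [0, 0, 0], "translation": [-3, 32, 0], "hand": 0},
  {"turn": [0, 0, 0], "translation": [-3, 32, 0], "hand": 0},
  {"turn": [0, 0, 0], "translation": [-3, 32, 0], "hand": 0},
  {"turn": [0, 0, 0], "translation": [-3, 32, 0], "hand": 0},
  {"turn": [0, -0.04, 0], "translation": [-3, 32, 0], "hand": 0},
  {"turn": [0, -0.04, 0], "translation": [-2, 16, 0], "hand": 0},
  {"turn": [0, 0, 0], "translation": [0, 0, 0], "hand": 0},
])

```text
time_s: 14.47
eef_pos: [570.8, -260.2, 227.9]
ee_rot: [-0.001, 0.999, -0.002, -0.042]
force: [-1.1, -0.2, -0.5]
grip_width: 0.256
grip_force: 110.2
```

```bash
cat > r.py <<'E'
from h import *
import pickle,sys
# beads after stir
s,c=pickle.load(open("wrist5.pkl","rb"))
O=np.array([[620.7,14],[616.3,-19],[589.7,26.2],[584.1,-27.1],[567.1,6.8]])
px=np.array([(208,115),(175,272),(208,297),(298,292)])*[.4,.4]+[160,90]
b=on_plane(c,px,23,s)[:,:2]; print("beads",b.round(1),np.linalg.norm(b[:,None]-O,axis=2).min(1).round(1))
s=sense(); tp=np.array(s["eef_pos"]); print(s["time_s"],tp,s["ee_rot"])
for n in["wrist","side","top"]:
    c=capture(n); pickle.dump((s,c),open(n+"6.pkl","wb")); P=cloud(c,s); z=P[...,2]; near=np.hypot(P[...,0]-573,P[...,1]+256)
    q=P[(near<62)&(z>84)&(z<96)]; m=cv2.minAreaRect(q[:,:2].astype(np.float32)); print(n,"block",np.round(m[0],1),np.round(m[1],1),np.median(q[:,2]).round(1))
    for a in range(115,165,8):
        w=P[(z>a)&(z<a+8)&(near<25)]
        if len(w)>3: print("  shaft",a,len(w),w.mean(0).round(1),"w",(w.max(0)-w.min(0))[:2].round(1))
W=pickle.load(open("wrist6.pkl","rb"))[1]["image"]; S=pickle.load(open("side6.pkl","rb"))[1]["image"]
cv2.imwrite("pics/p6.png",np.hstack([cv2.resize(W[100:260,170:350],(450,400)),cv2.resize(S[50:125,225:295],(350,375)).repeat(1,0) if 0 else cv2.resize(S[50:130,225:295],(350,400))]))
E
python3 r.py
```

```text
beads [[638.7  12.9]
 [568.3  28.8]
 [556.3  13.9]
 [558.8 -27.4]] [18.  21.6 12.9 25.3]
14.4667 [ 570.82174006 -260.18033986  227.94942977] [-6.65696473e-04  9.99108111e-01 -1.78907805e-03 -4.21821969e-02]
wrist block [ 573. -258.] [80.7 80.3] 89.6
  shaft 115 33 [ 575.5 -261.5  118.7] w [3.4 8.8]
  shaft 123 38 [ 575.6 -261.9  126.8] w [4.8 9.2]
  shaft 131 43 [ 575.7 -261.1  135.2] w [3.5 8.9]
  shaft 139 47 [ 575.7 -261.5  143.3] w [4.5 9.4]
  shaft 147 51 [ 575.8 -261.6  151.2] w [5.9 9.7]
  shaft 155 56 [ 576.1 -261.3  159. ] w [3.8 9.3]
  shaft 163 64 [ 576.1 -261.4  166.9] w [3.6 9. ]
side block [ 572.7 -253.3] [80.1 87.1] 88.2
  shaft 115 8 [ 571.9 -253.1  118.2] w [7.9 9.9]
  shaft 123 13 [ 572.  -253.   127.1] w [8.5 9.3]
  shaft 131 9 [ 572.6 -254.1  135.2] w [8.2 7.4]
  shaft 139 8 [ 572.1 -255.2  142. ] w [8.1 3.9]
  shaft 147 10 [ 573.  -253.3  150.1] w [8.6 7.4]
  shaft 155 10 [ 572.7 -253.4  158.5] w [8.6 8.2]
  shaft 163 12 [ 573.5 -253.   167.1] w [ 8.4 10.4]
top block [ 586.8 -233.8] [ 57.8 113.2] 89.1
```

View pics/p6.png

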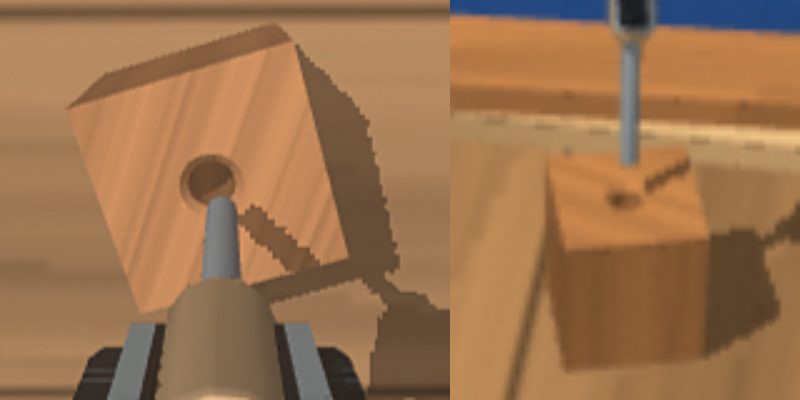

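The wrist half shows the hole at (210,182) and the rod tip at (222,200). In the side half the hole is at (622,198) and the tip at (628,163).

Run:
```python
from h import *
import pickle
s,W=pickle.load(open("wrist6.pkl","rb"));_,S=pickle.load(open("side6.pkl","rb"))
tw,hw=(258.8,179.5),(254,172.8); ts,hs=(260.6,82.6),(259.4,89.6)
def tri(a,b):
    o1,d1=rays(S,[a]);o2,d2=rays(W,[b],s);x=np.linalg.lstsq(np.c_[d1[0],-d2[0]],o2-o1,rcond=None)[0];return (o1+d1[0]*x[0]).round(1),(o2+d2[0]*x[1]).round(1)
print("tip",tri(ts,tw));print("hole",tri(hs,hw))
print("wrist hole z90",on_plane(W,[hw],89.7,s),"tip",on_plane(W,[tw],111,s),on_plane(W,[tw],114,s))
print("side hole",on_plane(S,[hs],89.7),"tip",on_plane(S,[ts],111),on_plane(S,[ts],114))
```

```text
tip (array([ 572.5, -262.1,  105.7]), array([ 573. , -261.9,  105.5]))
hole (array([ 574.7, -257.2,   85.1]), array([ 573.2, -257.7,   85.5]))
wrist hole z90 [[ 574.32501778 -257.77166956   89.7       ]] tip [[ 574.60783495 -261.92436335  111.        ]] [[ 575.51370216 -261.91781573  114.        ]]
side hole [[ 574.0790791  -251.56341411   89.7       ]] tip [[ 571.7677662  -255.46475849  111.        ]] [[ 571.33899176 -251.72884233  114.        ]]
```

Request:
move_arm([
  {"turn": [0, 0, 0], "translation": [1.7, -3.7, 0], "hand": 0},
  {"turn": [0, 0, 0], "translation": [0.6, 0, 8], "hand": 0},
  {"turn": [0, 0, 0], "translation": [0.6, 0, 8], "hand": 0},
  {"turn": [0, 0, 0], "translation": [0.6, 0, 8], "hand": 0},
  {"turn": [0, 0, 0], "translation": [0.6, 0, 8], "hand": 0},
  {"turn": [0, 0, 0], "translation": [0, 0, 0], "hand": 0},
])

```text
time_s: 15.12
eef_pos: [572.5, -253.3, 195.9]
ee_rot: [-0.001, 0.999, -0.0, -0.041]
force: [-0.9, -1.1, -1.8]
grip_width: 0.256
grip_force: 110.7
```

Run:
```python
from h import *
import pickle
s=sense(); print(s["eef_pos"],s["force"],s["wrist_torque"])
c=capture("wrist"); P=cloud(c,s); z=P[...,2]; near=np.hypot(P[...,0]-573,P[...,1]+256)
q=P[(near<62)&(z>84)&(z<94)]; print(cv2.minAreaRect(q[:,:2].astype(np.float32)))
for a in range(94,150,8):
    w=P[(z>a)&(z<a+8)&(near<25)]
    if len(w)>3: print("  shaft",a,len(w),w.mean(0).round(1))
```

```text
[ 572.49930836 -253.25049265  195.86179516] [-0.89022999 -1.14692015 -1.83390971] [-0.19005764  0.00888626  0.03997192]
((573.0546264648438, -258.1044921875), (80.69122314453125, 80.18537139892578), 16.22677993774414)
  shaft 94 39 [ 577.6 -254.5   98. ]
  shaft 102 44 [ 577.4 -254.4  106.1]
  shaft 110 44 [ 577.6 -254.6  113.9]
  shaft 118 58 [ 577.7 -254.6  121.9]
  shaft 126 58 [ 577.8 -254.5  130. ]
  shaft 134 68 [ 578.  -254.2  138. ]
  shaft 142 62 [ 578.3 -254.3  145.8]
```

Request:
move_arm([
  {"turn": [0, 0, 0], "translation": [0, 3.3, 0], "hand": 0},
  {"turn": [0, 0, 0], "translation": [0.8, 0, 10], "hand": 0},
  {"turn": [0, 0, 0], "translation": [0.8, 0, 10], "hand": 0},
  {"turn": [0, 0, 0], "translation": [0.8, 0, 10], "hand": 0},
  {"turn": [0, 0, 0], "translation": [0, 0, 0], "hand": 0},
  {"turn": [0, 0, 0], "translation": [0, 0, 0], "hand": 0},
])

```text
time_s: 15.67
eef_pos: [572.8, -256.6, 167.1]
ee_rot: [-0.001, 0.999, -0.0, -0.041]
force: [-0.2, -0.3, -0.6]
grip_width: 0.253
grip_force: 110.7
```

Run:
```python
from h import *
import pickle
s=sense(); print(s["eef_pos"],s["force"],s["wrist_torque"])
c=capture("wrist"); P=cloud(c,s); z=P[...,2]; near=np.hypot(P[...,0]-573,P[...,1]+256)
q=P[(near<62)&(z>84)&(z<94)]; print(cv2.minAreaRect(q[:,:2].astype(np.float32)))
for a in range(94,150,8):
    w=P[(z>a)&(z<a+8)&(near<25)]
    if len(w)>3: print("  shaft",a,len(w),w.mean(0).round(1),(w.max(0)-w.min(0)).round())
```

```text
[ 572.83849583 -256.57287393  167.10639238] [-0.18882641 -0.25753426 -0.59343946] [-0.03015704 -0.07487612 -0.00251753]
((572.98046875, -258.12005615234375), (80.80035400390625, 80.41432189941406), 16.207788467407227)
  shaft 94 58 [ 578.2 -257.7   98. ] [4. 9. 8.]
  shaft 102 62 [ 578.4 -257.6  106. ] [4. 9. 8.]
  shaft 110 66 [ 578.5 -257.7  113.7] [3. 9. 8.]
  shaft 118 28 [ 579.1 -257.6  119.7] [2. 7. 5.]
  shaft 134 87 [ 584.3 -257.7  140.5] [10. 23.  4.]
  shaft 142 257 [ 584.6 -257.4  146.1] [ 9. 22.  8.]
```

Request:
move_arm([
  {"turn": [0, 0, 0], "translation": [0.6, 0, 10], "hand": 0},
  {"turn": [0, 0, 0], "translation": [0.8, 0, 10], "hand": 0},
  {"turn": [0, 0, 0], "translation": [0.8, 0, 10], "hand": 0},
  {"turn": [0, 0, 0], "translation": [0.8, 0, 10], "hand": 0},
  {"turn": [0, 0, 0], "translation": [0, 0, 0], "hand": 0},
  {"turn": [0, 0, 0], "translation": [0, 0, 0], "hand": 0},
])

```text
time_s: 16.22
eef_pos: [572.7, -256.6, 127.1]
ee_rot: [-0.0, 0.999, -0.0, -0.041]
force: [-0.1, -0.4, -0.9]
grip_width: 0.253
grip_force: 110.7
```

Request:
move_arm([
  {"turn": [0, 0, 0], "translation": [0.1, 0, 1.5], "hand": 0},
  {"turn": [0, 0, 0], "translation": [0.1, 0, 1.5], "hand": 0},
  {"turn": [0, 0, 0], "translation": [0, 0, 0], "hand": 0},
])

```text
time_s: 16.47
eef_pos: [572.9, -256.8, 125.0]
ee_rot: [0.0, 0.999, -0.0, -0.04]
force: [-0.7, -0.9, -0.5]
grip_width: 0.254
grip_force: 110.7
```

```bash
cat > g.py <<'E'
from h import *
s=sense(); print(s["eef_pos"],s["force"],s["wrist_torque"])
c=capture("wrist"); P=cloud(c,s); z=P[...,2]; near=np.hypot(P[...,0]-573,P[...,1]+256)
q=P[(near<18)&(z>88)&(z<160)]; print(np.histogram(q[:,2],np.arange(88,160,2)))
w=P[(near<25)&(z>130)]; print(len(w), np.percentile(w[:,2],[5,50,95]) if len(w) else 0)
E
python3 g.py
```

```text
[ 572.92230076 -256.81862442  125.04861974] [-0.67559262 -0.87008263 -0.52731916] [ 0.03839981 -0.05827142 -0.06989189]
(array([ 727,  244,    0,    0,   26,   60,   67,   59,   66,   74,   76,
        113,  104,  112,  124,  122,  116,  136,  135,  132,  157,  150,
        159,  190,  158,  209,  289, 1658, 1082,   70,   54,  114,   75,
         29,   13]), array([ 88,  90,  92,  94,  96,  98, 100, 102, 104, 106, 108, 110, 112,
       114, 116, 118, 120, 122, 124, 126, 128, 130, 132, 134, 136, 138,
       140, 142, 144, 146, 148, 150, 152, 154, 156, 158]))
12749 [135.48526225 176.63199181 195.36153266]
```

Request:
move_arm([
  {"turn": [0, 0, 0], "translation": [0.1, 0, 1.5], "hand": 0},
  {"turn": [0, 0, 0], "translation": [0.1, 0, 1.5], "hand": 0},
  {"turn": [0, 0, 0], "translation": [0, 0, 0], "hand": 0},
])

```text
time_s: 16.77
eef_pos: [572.7, -256.7, 121.6]
ee_rot: [-0.0, 0.999, -0.0, -0.04]
force: [0.3, 0.3, -0.9]
grip_width: 0.255
grip_force: 110.7
```

```bash
python3 g.py
```

```text
[ 572.7398411  -256.68342283  121.628955  ] [ 0.33564261  0.30685196 -0.85694153] [-0.06993123 -0.10210278 -0.01309785]
(array([ 645,  236,   19,   55,   65,   53,   72,   65,   70,  107,  101,
        110,  125,  123,  127,  130,  134,  139,  156,  137,  165,  176,
        173,  203,  229,  948, 1913,   59,   55,   91,  107,   36,   21,
         12,    8]), array([ 88,  90,  92,  94,  96,  98, 100, 102, 104, 106, 108, 110, 112,
       114, 116, 118, 120, 122, 124, 126, 128, 130, 132, 134, 136, 138,
       140, 142, 144, 146, 148, 150, 152, 154, 156, 158]))
12500 [135.56301983 174.63055445 191.98690319]
```

Request:
move_arm([
  {"turn": [0, 0, 0], "translation": [0, 0, 1], "hand": 0},
  {"turn": [0, 0, 0], "translation": [0, 0, 0], "hand": 0},
  {"turn": [0, 0, 0], "translation": [0, 0, 0], "hand": 0.4},
  {"turn": [0, 0, 0], "translation": [0, 0, 0], "hand": 0.75},
  {"turn": [0, 0, 0], "translation": [0, 0, 0], "hand": 0.75},
  {"turn": [0, 0, 0], "translation": [0, 0, 0], "hand": 0.75},
  {"turn": [0, 0, 0], "translation": [0, 0, 0], "hand": 0.75},
])

```text
time_s: 17.4
eef_pos: [572.8, -256.8, 121.0]
ee_rot: [-0.0, 0.999, -0.0, -0.04]
force: [0.9, 0.0, 0.1]
grip_width: 0.746
grip_force: 0.0
```

Request:
move_arm([
  {"turn": [0, 0, 0], "translation": [-0.8, 0, -10], "hand": 0.75},
  {"turn": [0, 0, 0], "translation": [-1.6, 0, -20], "hand": 0.75},
  {"turn": [0, 0, 0], "translation": [-2.4, 0, -30], "hand": 0.75},
  {"turn": [0, 0, 0], "translation": [-2.4, 0, -30], "hand": 1},
  {"turn": [0, 0.08, 0], "translation": [0, 0, -20], "hand": 1},
  {"turn": [0, 0, 0], "translation": [0, 0, 0], "hand": 1},
  {"turn": [0, 0, 0], "translation": [0, 0, 0], "hand": 1},
])

```text
time_s: 17.98
eef_pos: [574.2, -257.0, 233.0]
ee_rot: [0.001, 1.0, -0.0, 0.001]
force: [-0.0, -0.2, -1.2]
grip_width: 1.0
grip_force: 0.0
```

```bash
cat > g2.py <<'E'
from h import *
s=sense(); print(s["time_s"],s["eef_pos"],s["ee_rot"])
for n in["wrist","top"]:
    c=capture(n); P=cloud(c,s); z=P[...,2]; near=np.hypot(P[...,0]-573,P[...,1]+256)
    w=P[(near<25)&(z>125)&(z<150)]; 
    if len(w): print(n,len(w),np.median(w,0),cv2.minAreaRect(w[:,:2].astype(np.float32)))
    near=np.hypot(P[...,0]-538.5,P[...,1]-269)
    for a,b,r in[(13,22,85),(38,50,30),(72,90,25)]:
        w=P[(near<r)&(z>a)&(z<b)]
        if len(w)>9: x,y=cv2.minEnclosingCircle(w[:,:2].astype(np.float32)); print(n,a,len(w),np.round(x,1),round(y,1),np.median(w[:,2]).round(1))
E
python3 g2.py
```

```text
17.9833 [ 574.22762108 -256.97696744  232.97000144] [ 8.05172702e-04  9.99999239e-01 -2.97321300e-04  8.85785153e-04]
wrist 810 [ 576.57149658 -257.56609558  139.30429248] ((574.8348999023438, -257.5812683105469), (23.01302146911621, 23.130338668823242), 85.06761932373047)
top 14 [ 569.41732854 -249.72571506  136.72933366] ((574.5010375976562, -253.06253051757812), (5.7923688888549805, 20.520048141479492), 55.40998840332031)
top 13 1545 [537.  267.6] 72.2 16.4
top 38 71 [537.5 268. ] 20.0 43.6
top 72 40 [537.7 268.5] 9.6 80.3
```

The rod is seated: handle top at 139.3, as before. Now to the lids.

Request:
move_arm([
  {"turn": [0, 0, 0], "translation": [0, -20, 0], "hand": 1},
  {"turn": [0, 0, 0], "translation": [0, -35, 0], "hand": 1},
  {"turn": [0, 0, 0], "translation": [0, -35, 0], "hand": 1},
  {"turn": [0, 0, 0], "translation": [0, -35, 0], "hand": 1},
  {"turn": [0, 0, 0], "translation": [0, -35, 0], "hand": 1},
  {"turn": [0, 0, 0], "translation": [0, -35, 0], "hand": 1},
  {"turn": [0, 0, 0], "translation": [0, -35, 0], "hand": 1},
  {"turn": [0, 0, 0], "translation": [0, -35, 0], "hand": 1},
  {"turn": [0, 0, 0], "translation": [0, -35, 0], "hand": 1},
  {"turn": [0, 0, 0], "translation": [-5, -35, 0], "hand": 1},
], grip_force=60)

```text
time_s: 18.92
eef_pos: [569.2, 80.0, 229.7]
ee_rot: [0.0, 1.0, -0.0, -0.001]
force: [1.0, -0.5, -0.3]
grip_width: 0.999
grip_force: 0.0
```

Request:
move_arm([
  {"turn": [0, 0, 0], "translation": [-6, -35, 0], "hand": 1},
  {"turn": [0, 0, 0], "translation": [-6, -35, 0], "hand": 1},
  {"turn": [0, 0, 0], "translation": [-6, -35, 0], "hand": 1},
  {"turn": [0, 0, 0], "translation": [-6, -35, 0], "hand": 1},
  {"turn": [0, 0, 0], "translation": [-5, -31, 0], "hand": 1},
  {"turn": [0, 0, 0], "translation": [0, -20, 0], "hand": 1},
  {"turn": [0, 0, 0], "translation": [0, 0, 0], "hand": 1},
  {"turn": [0, 0, 0], "translation": [0, 0, 0], "hand": 1},
  {"turn": [0, 0, 0], "translation": [0, 0, 0], "hand": 1},
])

```text
time_s: 19.67
eef_pos: [540.4, 268.5, 230.3]
ee_rot: [0.0, 1.0, -0.0, -0.001]
force: [0.4, 0.0, -0.2]
grip_width: 0.999
grip_force: 0.0
```

```bash
python3 g2.py
```

```text
19.6667 [540.44915327 268.52925639 230.25637605] [ 4.80580745e-04  9.99999464e-01 -2.47330748e-04 -8.83522836e-04]
wrist 13 11063 [537.7 265.8] 72.0 16.6
wrist 38 485 [538.  265.8] 19.9 44.3
wrist 72 363 [539.2 266.2] 9.9 80.4
top 74 [ 573.98792784 -254.72540908  138.5345329 ] ((574.3186645507812, -255.99996948242188), (22.6192569732666, 22.470518112182617), 17.05778694152832)
top 13 618 [536.6 267.3] 71.9 16.4
```

Request:
move_arm([
  {"turn": [0, 0, 0], "translation": [-1, 1.3, 20], "hand": 1},
  {"turn": [0, 0, 0], "translation": [0, 0, 35], "hand": 0.9},
  {"turn": [0, 0, 0], "translation": [0, 0, 35], "hand": 0.7},
  {"turn": [0, 0, 0], "translation": [0, 0, 35], "hand": 0.6},
  {"turn": [0, 0, 0], "translation": [0, 0, 20], "hand": 0.6},
  {"turn": [0, 0, 0], "translation": [0, 0, 12], "hand": 0.6},
  {"turn": [0, 0, 0], "translation": [0, 0, 5], "hand": 0.6},
  {"turn": [0, 0, 0], "translation": [0, 0, 0], "hand": 0.6},
  {"turn": [0, 0, 0], "translation": [0, 0, 0], "hand": 0.6},
], grip_force=60)

```text
time_s: 20.52
eef_pos: [540.3, 267.9, 70.5]
ee_rot: [-0.0, 1.0, -0.0, 0.001]
force: [0.1, 1.2, 0.6]
grip_width: 0.598
grip_force: 0.0
```

Request:
move_arm([
  {"turn": [0, 0, 0], "translation": [0, 0, 0], "hand": 0},
  {"turn": [0, 0, 0], "translation": [0, 0, 0], "hand": 0},
  {"turn": [0, 0, 0], "translation": [0, 0, 0], "hand": 0},
  {"turn": [0, 0, 0], "translation": [0, 0, 0], "hand": 0},
  {"turn": [0, 0, 0], "translation": [0, 0, 0], "hand": 0},
  {"turn": [0, 0, 0], "translation": [0, 0, 0], "hand": 0},
  {"turn": [0, 0, 0], "translation": [0, 0, 0], "hand": 0},
], grip_force=100)

```text
time_s: 21.1
eef_pos: [540.0, 268.0, 70.5]
ee_rot: [-0.0, 1.0, -0.0, 0.001]
force: [-1.9, -1.6, 6.4]
grip_width: 0.21
grip_force: 97.5
```

Request:
move_arm([
  {"turn": [0, 0, 0], "translation": [0, 0, -5], "hand": 0},
  {"turn": [0, 0, 0], "translation": [0, 0, -10], "hand": 0},
  {"turn": [0, 0, 0], "translation": [0, 0, -20], "hand": 0},
  {"turn": [0, 0, 0], "translation": [0, 0, -25], "hand": 0},
  {"turn": [0, 0, 0], "translation": [0, 0, -25], "hand": 0},
  {"turn": [0, 0, 0], "translation": [0, 0, -20], "hand": 0},
  {"turn": [0, 0, 0], "translation": [0, 0, -10], "hand": 0},
  {"turn": [0, 0, 0], "translation": [0, 0, -5], "hand": 0},
  {"turn": [0, 0, 0], "translation": [0, 0, 0], "hand": 0},
])

```text
time_s: 21.85
eef_pos: [539.5, 268.0, 189.6]
ee_rot: [-0.0, 1.0, -0.0, 0.0]
force: [-0.5, -0.2, -3.9]
grip_width: 0.201
grip_force: 97.8
```

Request:
move_arm([
  {"turn": [0, 0, 0], "translation": [1, 7, 0], "hand": 0},
  {"turn": [0, 0, 0], "translation": [3, 14, 0], "hand": 0},
  {"turn": [0, 0, 0], "translation": [5, 22, 0], "hand": 0},
  {"turn": [0, 0, 0], "translation": [5, 22, 0], "hand": 0},
  {"turn": [0, 0, 0], "translation": [5, 22, 0], "hand": 0},
  {"turn": [0, 0, 0], "translation": [5, 22, 0], "hand": 0},
  {"turn": [0, 0, 0], "translation": [5, 22, 0], "hand": 0},
  {"turn": [0, 0, 0], "translation": [5, 22, 0], "hand": 0},
  {"turn": [0, 0, 0], "translation": [5, 22, 0], "hand": 0},
  {"turn": [0, 0, 0], "translation": [5, 22, 0], "hand": 0},
])

```text
time_s: 22.68
eef_pos: [583.1, 68.5, 188.0]
ee_rot: [0.0, 1.0, -0.0, -0.001]
force: [0.7, 0.5, -3.9]
grip_width: 0.201
grip_force: 97.9
```

Request:
move_arm([
  {"turn": [0, 0, 0], "translation": [5, 22, 0], "hand": 0},
  {"turn": [0, 0, 0], "translation": [4, 22, 0], "hand": 0},
  {"turn": [0, 0, 0], "translation": [3, 16, 0], "hand": 0},
  {"turn": [0, 0, 0], "translation": [1, 10, 0], "hand": 0},
  {"turn": [0, 0, 0], "translation": [0, 4, 0], "hand": 0},
  {"turn": [0, 0, 0], "translation": [0, 0, 0], "hand": 0},
  {"turn": [0, 0, 0], "translation": [0, 0, 0], "hand": 0},
  {"turn": [0, 0, 0], "translation": [0, 0, 0], "hand": 0},
  {"turn": [0, 0, 0], "translation": [0, 0, 0], "hand": 0},
])

```text
time_s: 23.43
eef_pos: [596.3, -2.2, 189.2]
ee_rot: [-0.0, 1.0, 0.0, -0.0]
force: [-0.2, 0.3, -3.9]
grip_width: 0.206
grip_force: 98.0
```

```bash
cat > l.py <<'E'
from h import *
import pickle
s=sense(); tp=np.array(s["eef_pos"]); print(s["time_s"],tp,s["ee_rot"],s["force"],s["wrist_torque"])
for n in["wrist","side","top"]:
    c=capture(n); pickle.dump((s,c),open(n+"7.pkl","wb")); P=cloud(c,s); z=P[...,2]; near=np.hypot(P[...,0]-tp[0],P[...,1]-tp[1])
    # plate: points tp-70 .. -40
    w=P[(near<80)&(near>24)&(z>tp[2]-64)&(z<tp[2]-44)]
    if len(w)>30:
        A=np.c_[w[:,:2]-tp[:2],np.ones(len(w))]; x=np.linalg.lstsq(A,w[:,2],rcond=None)[0]
        hull=cv2.convexHull(w[:,:2].astype(np.float32)).reshape(-1,2)
        print(n,"plate",len(w),"tilt",x[:2].round(3),"z-tcp",(x[2]-tp[2]).round(1),"MEC",np.round(cv2.minEnclosingCircle(hull)[0],1),round(cv2.minEnclosingCircle(hull)[1],1))
    w=P[(np.hypot(P[...,0]-596.5,P[...,1]+3)<75)&(z>74)&(z<85)]
    if len(w)>20:
        hull=cv2.convexHull(w[:,:2].astype(np.float32)).reshape(-1,2); print(n,"rim",len(w),np.round(cv2.minEnclosingCircle(hull)[0],1),round(cv2.minEnclosingCircle(hull)[1],1))
S=pickle.load(open("side7.pkl","rb"))[1]["image"]; W=pickle.load(open("wrist7.pkl","rb"))[1]["image"]
cv2.imwrite("pics/p7.png",np.hstack([cv2.resize(S[50:230,140:340],(444,400)),cv2.resize(W[:,100:430],(344,400))]))
E
python3 l.py
```

```text
23.4333 [596.2840143   -2.24130229 189.16910099] [-6.90766580e-05  9.99999881e-01  4.81450292e-04 -4.20903171e-05] [-0.24715548  0.32192549 -3.87862037] [-0.00963977  0.01583935 -0.01708007]
wrist plate 26257 tilt [-0.001 -0.001] z-tcp -54.0 MEC [594.6  -3.5] 72.0
side plate 1714 tilt [-0.   -0.01] z-tcp -54.9 MEC [593.    0.8] 73.6
side rim 143 [596.3   5.9] 61.1
top plate 461 tilt [-0.012 -0.003] z-tcp -54.8 MEC [591.7  -1.1] 71.6
```

View pics/p7.png

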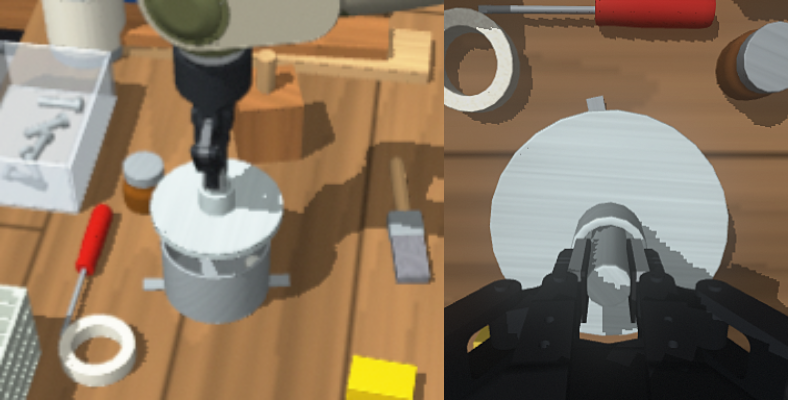

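Both lids hang level at the stem (side crop (215,195)) over the tin (215,270). Load 3.9 N, tilt under 0.01.

Request:
move_arm([
  {"turn": [0, 0, 0], "translation": [1, 0, 8], "hand": 0},
  {"turn": [0, 0, 0], "translation": [0, 0, 10], "hand": 0},
  {"turn": [0, 0, 0], "translation": [0, 0, 8], "hand": 0},
  {"turn": [0, 0, 0], "translation": [0, 0, 5], "hand": 0},
  {"turn": [0, 0, 0], "translation": [0, 0, 4], "hand": 0},
  {"turn": [0, 0, 0], "translation": [0, 0, 3], "hand": 0},
  {"turn": [0, 0, 0], "translation": [0, 0, 2], "hand": 0},
  {"turn": [0, 0, 0], "translation": [0, 0, 0], "hand": 0},
  {"turn": [0, 0, 0], "translation": [0, 0, 0], "hand": 0},
])

```text
time_s: 24.33
eef_pos: [597.5, -3.1, 149.4]
ee_rot: [0.0, 1.0, -0.0, 0.0]
force: [1.1, 1.1, -3.8]
grip_width: 0.204
grip_force: 98.0
```

Request:
move_arm([
  {"turn": [0, 0, 0], "translation": [0, 0, 2], "hand": 0},
  {"turn": [0, 0, 0], "translation": [0, 0, 1], "hand": 0},
  {"turn": [0, 0, 0], "translation": [0, 0, 0], "hand": 0},
])

```text
time_s: 24.58
eef_pos: [597.3, -3.1, 146.0]
ee_rot: [-0.0, 1.0, -0.0, -0.0]
force: [0.0, 0.3, -3.5]
grip_width: 0.202
grip_force: 98.0
```

```bash
sed -i '/^S=pick/,$d' l.py; python3 l.py
```

```text
24.5833 [597.34012476  -3.05591643 146.00606395] [-3.56222680e-05  9.99999990e-01 -1.00894039e-04 -9.10812480e-05] [ 0.00529597  0.2714146  -3.53107991] [0.06008032 0.01556981 0.00087308]
wrist plate 26259 tilt [-0.001 -0.001] z-tcp -54.0 MEC [595.4  -4.1] 71.9
side plate 1636 tilt [-0.    -0.011] z-tcp -54.7 MEC [5.955e+02 3.000e-01] 73.3
side rim 71 [593.1  17.1] 68.9
top plate 315 tilt [-0.006 -0.004] z-tcp -54.4 MEC [591.4  -1.3] 71.3
```

Request:
move_arm([
  {"turn": [0, 0, 0], "translation": [0, 0, 1], "hand": 0},
  {"turn": [0, 0, 0], "translation": [0, 0, 1], "hand": 0},
  {"turn": [0, 0, 0], "translation": [0, 0, 0], "hand": 0},
])

```text
time_s: 24.98
eef_pos: [597.3, -3.1, 143.9]
ee_rot: [-0.0, 1.0, -0.0, -0.0]
force: [1.3, -0.3, -3.6]
grip_width: 0.204
grip_force: 98.0
```

Request:
move_arm([
  {"turn": [0, 0, 0], "translation": [0, 0, 0.7], "hand": 0},
  {"turn": [0, 0, 0], "translation": [0, 0, 0], "hand": 0},
])

```text
time_s: 25.15
eef_pos: [597.4, -3.1, 143.3]
ee_rot: [-0.0, 1.0, -0.0, -0.0]
force: [-0.2, 0.0, -3.8]
grip_width: 0.197
grip_force: 98.0
```

Request:
move_arm([
  {"turn": [0, 0, 0], "translation": [0, 0, 0.5], "hand": 0},
  {"turn": [0, 0, 0], "translation": [0, 0, 0], "hand": 0},
])

```text
time_s: 25.32
eef_pos: [597.4, -3.1, 142.9]
ee_rot: [-0.0, 1.0, -0.0, -0.0]
force: [0.3, 0.4, -3.5]
grip_width: 0.206
grip_force: 98.0
```

```bash
python3 l.py
```

```text
25.3167 [597.38195547  -3.0612227  142.86454225] [-1.60974420e-05  9.99999993e-01 -9.54434440e-05 -6.27557849e-05] [ 0.3255418   0.38821505 -3.52338519] [ 0.00777454 -0.00503741 -0.01806804]
wrist plate 26249 tilt [-0.001 -0.001] z-tcp -54.0 MEC [595.5  -4.1] 72.0
wrist rim 36 [591.5  -3.9] 13.8
side plate 1638 tilt [ 0.    -0.014] z-tcp -54.7 MEC [596.2  -1.4] 74.5
side rim 152 [595.7  -2. ] 73.8
top plate 300 tilt [-0.033  0.003] z-tcp -55.1 MEC [ 5.896e+02 -5.000e-01] 71.5
```

Contact is near, and the load still hangs. I continue in 0.5 mm steps.

Request:
move_arm([
  {"turn": [0, 0, 0], "translation": [0, 0, 0.5], "hand": 0},
  {"turn": [0, 0, 0], "translation": [0, 0, 0], "hand": 0},
])

```text
time_s: 25.63
eef_pos: [597.4, -3.1, 142.6]
ee_rot: [0.0, 1.0, -0.0, 0.0]
force: [-0.3, -0.4, -2.7]
grip_width: 0.207
grip_force: 98.4
```

Request:
move_arm([
  {"turn": [0, 0, 0], "translation": [0, 0, 0.5], "hand": 0},
  {"turn": [0, 0, 0], "translation": [0, 0, 0], "hand": 0},
])

```text
time_s: 25.8
eef_pos: [597.5, -3.1, 142.5]
ee_rot: [0.0, 1.0, -0.0, 0.0]
force: [-3.1, 0.3, 3.5]
grip_width: 0.201
grip_force: 98.9
```

Request:
move_arm([
  {"turn": [0, 0, 0], "translation": [0, 0, 0.5], "hand": 0},
  {"turn": [0, 0, 0], "translation": [0, 0, 0], "hand": 0},
])

```text
time_s: 25.97
eef_pos: [597.5, -3.1, 142.5]
ee_rot: [0.0, 1.0, -0.0, 0.0]
force: [-4.8, 0.2, 7.4]
grip_width: 0.203
grip_force: 99.4
```

Request:
move_arm([
  {"turn": [0, 0, 0], "translation": [0, 0, -0.7], "hand": 0},
  {"turn": [0, 0, 0], "translation": [0, 0, 0], "hand": 0.3},
  {"turn": [0, 0, 0], "translation": [0, 0, 0], "hand": 0.5},
  {"turn": [0, 0, 0], "translation": [0, 0, 0], "hand": 0.8},
  {"turn": [0, 0, 0], "translation": [0, 0, 0], "hand": 0.8},
  {"turn": [0, 0, 0], "translation": [0, 0, 0], "hand": 0.8},
  {"turn": [0, 0, 0], "translation": [0, 0, 0], "hand": 0.8},
])

```text
time_s: 26.55
eef_pos: [597.5, -3.1, 142.1]
ee_rot: [-0.0, 1.0, -0.0, 0.0]
force: [-0.2, -0.0, 0.3]
grip_width: 0.797
grip_force: 0.0
```

```bash
cat > k.py <<'E'
from h import *
import pickle
s=sense(); tp=np.array(s["eef_pos"]); print(s["time_s"],tp,s["ee_rot"],s["force"])
for n in["wrist","side","top"]:
    c=capture(n); pickle.dump((s,c),open(n+"8.pkl","wb")); P=cloud(c,s); z=P[...,2]; near=np.hypot(P[...,0]-596.5,P[...,1]+3)
    for nm,a,b,r0,r1 in[("plate",84,94,25,80),("collar",112,120,0,25),("stem",148,156,0,16)]:
        w=P[(near<r1)&(near>=r0)&(z>a)&(z<b)]
        if len(w)>9:
            x=np.linalg.lstsq(np.c_[w[:,:2]-[596.5,-3],np.ones(len(w))],w[:,2],rcond=None)[0]
            m,r=cv2.minEnclosingCircle(w[:,:2].astype(np.float32)); print(n,nm,len(w),x.round(3),np.round(m,1),round(r,1))
E
python3 k.py
```

```text
26.55 [597.46932651  -3.08280801 142.14279915] [-9.63704345e-06  9.99999992e-01 -1.13110465e-04  6.06803326e-05] [-0.15127971 -0.04517318  0.27105792]
wrist plate 29366 [1.0000e-03 0.0000e+00 8.8554e+01] [595.7  -4.4] 71.9
wrist collar 1639 [-1.40000e-02  1.00000e-03  1.16163e+02] [595.8  -4.5] 20.0
wrist stem 1603 [-6.10000e-02 -1.00000e-03  1.52283e+02] [597.4  -4. ] 10.0
side plate 1498 [1.000e-03 1.000e-03 8.804e+01] [5.967e+02 4.000e-01] 74.1
side collar 40 [3.60000e-02 1.00000e-03 1.15272e+02] [587.9   1. ] 18.8
top plate 256 [-1.4000e-02 -4.0000e-03  8.8079e+01] [ 5.893e+02 -1.000e-01] 71.2
```

The lids are seated level: plate at 88.5, stem top at 152.3. Next I lower to the collar and close.

Request:
move_arm([
  {"turn": [0, 0, 0], "translation": [-1.5, 0.5, 6], "hand": 0.8},
  {"turn": [0, 0, 0], "translation": [0, 0, 10], "hand": 0.8},
  {"turn": [0, 0, 0], "translation": [0, 0, 8], "hand": 0.8},
  {"turn": [0, 0, 0], "translation": [0, 0, 4], "hand": 0.8},
  {"turn": [0, 0, 0], "translation": [0, 0, 2.5], "hand": 0.8},
  {"turn": [0, 0, 0], "translation": [0, 0, 0], "hand": 0.8},
  {"turn": [0, 0, 0], "translation": [0, 0, 0], "hand": 0.8},
], grip_force=50)

```text
time_s: 27.28
eef_pos: [596.0, -3.6, 111.7]
ee_rot: [0.0, 1.0, -0.0, 0.0]
force: [-0.4, -0.2, 0.3]
grip_width: 0.798
grip_force: 0.0
```

Request:
move_arm([
  {"turn": [0, 0, 0], "translation": [0, 0, 0], "hand": 0.6},
  {"turn": [0, 0, 0], "translation": [0, 0, 0], "hand": 0.5},
  {"turn": [0, 0, 0], "translation": [0, 0, 0], "hand": 0.3},
  {"turn": [0, 0, 0], "translation": [0, 0, 0], "hand": 0.3},
  {"turn": [0, 0, 0], "translation": [0, 0, 0], "hand": 0.1},
  {"turn": [0, 0, 0], "translation": [0, 0, 0], "hand": 0.1},
  {"turn": [0, 0, 0], "translation": [0, 0, 0], "hand": 0.1},
  {"turn": [0, 0, 0], "translation": [0, 0, 0], "hand": 0.1},
])

```text
time_s: 27.95
eef_pos: [596.2, -3.5, 112.4]
ee_rot: [0.0, 1.0, -0.0, 0.001]
force: [-2.4, 0.3, 6.5]
grip_width: 0.451
grip_force: 50.5
```

```bash
python3 k.py
```

```text
27.95 [596.15562993  -3.51310573 112.39843506] [ 3.26681910e-05  9.99999859e-01 -5.36025941e-05  5.27080530e-04] [-2.36064709  0.34833355  6.51553977]
wrist plate 31639 [ 0.     0.    88.554] [596.9  -4.1] 71.8
wrist collar 2809 [-1.30000e-02  1.00000e-03  1.16143e+02] [597.3  -3. ] 24.7
wrist stem 2135 [-1.33000e-01  6.00000e-03  1.52518e+02] [597.8  -4. ] 10.1
side plate 1495 [-1.000e-03  1.000e-03  8.793e+01] [594.3  -0.8] 74.5
side collar 26 [1.11000e-01 3.50000e-02 1.17221e+02] [583.9  -4.9] 19.2
top plate 193 [-2.4000e-02  2.0000e-03  8.7713e+01] [ 5.892e+02 -2.000e-01] 71.2
```

Request:
move_arm([
  {"turn": [0, 0, 0], "translation": [0, 0, 0], "hand": 0.1},
  {"turn": [0, 0, 0], "translation": [0, 0, -2], "hand": 0.1},
  {"turn": [0, 0, 0], "translation": [0, 0, -4], "hand": 0.1},
  {"turn": [0, 0, 0], "translation": [0, 0, -5], "hand": 0.1},
  {"turn": [0, 0, 0], "translation": [0, 0, -5], "hand": 0.1},
  {"turn": [0, 0, 0], "translation": [0, 0, -4], "hand": 0.1},
  {"turn": [0, 0, 0], "translation": [0, 0, 0], "hand": 0.1},
  {"turn": [0, 0, 0], "translation": [0, 0, 0], "hand": 0.1},
], grip_force=80)

```text
time_s: 28.77
eef_pos: [596.0, -3.6, 131.9]
ee_rot: [0.0, 1.0, -0.0, 0.0]
force: [-0.4, -0.6, -3.1]
grip_width: 0.441
grip_force: 80.3
```

```bash
cat > j.py <<'E'
from h import *
s=sense(); tp=np.array(s["eef_pos"]); print(s["time_s"],tp,s["ee_rot"],s["force"],s["wrist_torque"],s["grip_width"])
for n in["wrist","side"]:
    c=capture(n); P=cloud(c,s); z=P[...,2]; near=np.hypot(P[...,0]-596.5,P[...,1]+3)
    for nm,a,b,r0,r1 in[("plate",tp[2]-30,tp[2]-16,25,80),("stem",148,156,0,16),("innerdisc",80,90,20,66)]:
        w=P[(near<r1)&(near>=r0)&(z>a)&(z<b)]
        if len(w)>9:
            x=np.linalg.lstsq(np.c_[w[:,:2]-[596.5,-3],np.ones(len(w))],w[:,2],rcond=None)[0]
            m,r=cv2.minEnclosingCircle(w[:,:2].astype(np.float32)); print(n,nm,len(w),x.round(3),np.round(m,1),round(r,1))
cv2.imwrite("pics/p9.png",cv2.resize(c["image"][40:230,130:350],(660,570)))
E
python3 j.py
```

```text
28.7667 [595.96029798  -3.59477549 131.87256535] [ 2.55883399e-05  9.99999972e-01 -1.25871765e-04  2.00715093e-04] [-0.36996702 -0.62005433 -3.14120843] [0.02396219 0.00897449 0.03095334] 0.44081954159347897
wrist plate 33017 [-0.00000e+00 -1.00000e-03  1.07784e+02] [596.3  -4. ] 71.8
wrist stem 1904 [-7.00000e-02 -5.00000e-03  1.52235e+02] [597.   -4.2] 10.0
wrist innerdisc 76 [5.400e-02 4.000e-03 8.545e+01] [580.6  -4.7] 16.1
side plate 1549 [ 0.00000e+00 -2.00000e-03  1.06882e+02] [ 5.94e+02 -2.00e-01] 73.7
side innerdisc 40 [-5.0000e-03  7.8000e-02  7.8014e+01] [598.7  44. ] 44.6
```

Request:
move_arm([
  {"turn": [0, 0, 0], "translation": [0, 0, -6], "hand": 0.1},
  {"turn": [0, 0, 0], "translation": [0, 0, -10], "hand": 0.1},
  {"turn": [0, 0, 0], "translation": [0, 0, -14], "hand": 0.1},
  {"turn": [0, 0, 0], "translation": [0, 0, -14], "hand": 0.1},
  {"turn": [0, 0, 0], "translation": [0, 0, -14], "hand": 0.1},
  {"turn": [0, 0, 0], "translation": [0, 0, -14], "hand": 0.1},
  {"turn": [0, 0, 0], "translation": [0, 0, -14], "hand": 0.1},
  {"turn": [0, 0, 0], "translation": [0, 0, -14], "hand": 0.1},
  {"turn": [0, 0, 0], "translation": [0, 0, -14], "hand": 0.1},
  {"turn": [0, 0, 0], "translation": [0, 0, -6], "hand": 0.1},
])

```text
time_s: 29.7
eef_pos: [596.4, -3.6, 254.5]
ee_rot: [0.0, 1.0, -0.0, 0.002]
force: [1.3, -0.1, -2.3]
grip_width: 0.444
grip_force: 80.4
```

Request:
move_arm([
  {"turn": [0, 0, 0], "translation": [0, 0, 0], "hand": 0.1},
  {"turn": [0, 0, 0], "translation": [0, 0, 0], "hand": 0.1},
  {"turn": [0, 0, 0], "translation": [0, 0, 0], "hand": 0.1},
  {"turn": [0, 0, 0], "translation": [0, 0, 0], "hand": 0.1},
  {"turn": [0, 0, 0], "translation": [0, 0, 0], "hand": 0.1},
  {"turn": [0, 0, 0], "translation": [0, 0, 0], "hand": 0.1},
])

```text
time_s: 30.2
eef_pos: [595.8, -3.5, 251.2]
ee_rot: [-0.0, 1.0, -0.0, -0.0]
force: [0.0, -0.2, -2.7]
grip_width: 0.445
grip_force: 80.4
```

```bash
python3 j.py
```

```text
30.2 [595.81836785  -3.5442671  251.22436392] [-9.21583838e-05  9.99999917e-01 -9.87129548e-05 -3.84227754e-04] [ 0.0085137  -0.1819088  -2.70524631] [-0.04493201 -0.0045216   0.00111565] 0.44473227217459405
wrist plate 32995 [-1.00000e-03 -1.00000e-03  2.27126e+02] [596.4  -3.8] 71.9
wrist innerdisc 135 [8.0000e-02 9.0000e-03 8.9443e+01] [535.8  -4.8] 15.5
side plate 1733 [-0.00000e+00 -2.00000e-03  2.26504e+02] [ 5.934e+02 -5.000e-01] 73.8
side stem 10 [-1.22000e-01  1.55000e-01  1.48489e+02] [595.4   4.6] 8.5
side innerdisc 1289 [1.0000e-03 3.0000e-03 8.4084e+01] [596.3  -2. ] 65.1
```

View pics/p9.png

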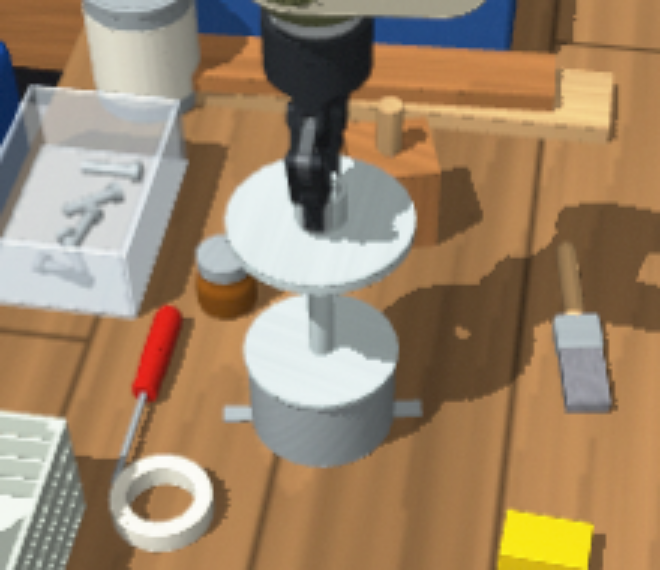

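The outer lid is held level at (320,225), with its rim at about 215 against a stem top of 153. The inner lid is seated level on the tin at (320,350), and the rod is in its block at (390,125).

```bash
python3 -c "
from rig import finish_job; print(finish_job())"
```

```text
the job is handed in; nothing more can be done
None
```

The job is handed in at about 30 s: beads stirred, rod fully back in its block, inner lid seated level on the tin, and the outer lid held level about 60 mm above the stem; one check was loose, as I measured bead positions but couldn't tell the beads apart, and the closest lay roughly 13–16 mm from a starting place.

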